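# Complete the row of sample jars and log it

## Robot

A 7-joint arm with a two-finger parallel gripper is mounted at the origin on the work surface. World frame = base frame: x ahead of the robot, y to its left, z up, the work surface at z = 0. Lengths are in m, angles in rad, forces in N, time in s.
With the tool pointing down it reaches from about 0.4 to 0.85 m from the base axis. Payload 4.5 kg.
Tool frame: the origin (TCP) lies midway between the tips of the shut fingers; the grasp point (between the pads) lies 19 mm behind it; z points along the fingers, y is the line along which they close (so a half turn about z gives the same grasp; the last joint's range is limited). The gripper opens to 88 mm and grips with 3 to 60 N. Pads are 18 mm wide; open, the fingers measure 123 mm over their backs; the gripper's body (75 mm by 187 mm) begins 45 mm behind the grasp point.
Start: joints at [1.272, 0.689, -0.195, 1.565, 0.157, 0.902, -0.215], TCP at [0.204, -0.591, 0.201] pointing down, gripper open.
Joint ranges: [-3.01, 3.01], [-0.46, 2.08], [-1.47, 1.51], [0.13, 2.56], [-1, 4.14], [0.04, 2.09], [-2.66, 2.66]. Speed limits (rad/s): [2.57, 2.57, 3.14, 3.14, 3.14, 3.14, 3.14].

## Interface

Orientations are given as a unit quaternion [x, y, z, w].
In Python, from plant import r gives the robot as it stands.
- The arm moves only by the tool move_arm, never from a script. Its argument "targets" is a list that holds one entry, the list of rows, each a list of 7 numbers: the opening, from 0 (shut) to 1 (fully open), then the shift along the tool's x, y, z in mm, then the turn, a rotation vector about the tool's x, y, z in degrees. In form: [[[claw, dx, dy, dz, ax, ay, az], ...]]. A call has 1 to 10 rows; each row is the pose to reach, as a shift and turn from the pose commanded when the call began, along the tool's axes at that moment; what a row does not reach only later rows make up. A row lasts 1/8 s, in which the tool goes at most 62.5 mm and 10.7 degrees, less where a joint would pass 70% of its speed; a pose out of reach is approached as far as the arm can. A call with a gripper value outside its range is refused whole. The fingers move at their own pace and stop on an object; "newtons" is the grip in N (left out, the last holds). Time passes only in rows, so rows that repeat a pose let the fingers close. It gives the time, the measured TCP pose, the force, the opening and the grip force at its end, in the units of the state.
- r.get_state(): the state, without advancing time (a new reading comes with each control period).
- r.snapshot(name): name is "scene" or "top"; returns the picture (420x560x3 uint8, red, green, blue); there is no depth.
- r.camera_info(name): a dict with "fx", "fy", "cx", "cy" (pixels), "R" (3x3) and "t" (3): a world point X has camera coordinates R X + t. Camera axes: x right, y down, z forward; pixel columns grow to the right and rows downward; lengths in m; the calibration is good to about 2 mm. A picture is of the moment at which its call begins. camera_info takes no time and is no camera call.
- r.finish_job(): hands the job in; it is judged then, once.
The state is a dict: "clock": time; "q": joint angles; "qd": joint speeds; "joint_torque": joint torques, N m; "tool_pos": TCP position; "eef_rot": TCP orientation; "contact_force": force on the tool from outside, world axes, zero at the start; "moment": the same for the moment, N m; "opening": opening from 0.0 (shut) to 1.0 (fully open); "finger_force": force on a finger pad.
Only numpy, scipy, OpenCV 4.12 (cv2) and the standard library are available. Lean on these libraries where they do the work, as an engineer would, in place of code of your own. Each camera call takes 0.05 s, during which the arm holds its last target. There are 200 camera calls.

## Task

Complete the row on the low sample shelf under the lamp bar: stand the wide jar close to the left of the jar already there and the narrow jar close to its right (left and right as the robot faces the shelf), all three upright, in one straight line along the middle of the shelf board and no more than about 15 mm apart, without pushing the jar that is already there out of place. Only when the row stands, log it on the key box: press the large key right down and let it up, then press the small key right down and let it up. Leave the steel flange, the beaker and the spatula where they are.

Things in the scene. Friction and masses are not known exactly. Their poses are not given: they have to be found in the camera images.
- shelf: Fixed low shelf, turned up to 0.12 rad. Origin on the bench under the board's centre; x points into the shelf (away from the robot), y along the board to the robot's left, z up. Grey board 110 mm deep (x -55 to +55), 380 mm long, top 50 mm above the bench; rear lip 14 mm high at x +47 to +53; open front; 16 mm posts at the rear corners (x +46, y +-183).
- lamp_edge (a point): Middle of the lower front edge of the grey lamp housing over the shelf, at shelf x -15, 269 mm above the bench. The housing is 380 mm long, spans shelf x -15 to +55, top 295 mm up. A vertical gripper over the board's middle line (shelf x 0) strikes it: come in from the front, tilted 32 to 45 degrees.
- jar_wide: Loose amber glass jar with fixed black stopper, the widest of three: round body 64 mm in diameter up to 72 mm, then an upright round grip 22 mm in diameter from 72 to 110 mm. Mass about 0.26 kg. Origin at the centre of its underside, z up. Starts on the bench.
- jar_middle: Loose jar of the same make and height, body 54 mm in diameter, grip 22 mm in diameter from 72 to 110 mm above its underside. Origin at the centre of its underside, z up. Starts already standing on the shelf on the board's middle line (shelf x = 0), its axes parallel to the shelf's, and is to stay there.
- jar_narrow: Loose jar of the same make and height, the narrowest: body 44 mm in diameter, grip 22 mm in diameter from 72 to 110 mm. Mass about 0.14 kg. Origin at the centre of its underside, z up. Starts on the bench.
- logger: Fixed dark key box on the bench, 90 x 150 x 40 mm (x, y, z), two round grey spring keys on its top 72 mm apart along its y, both 12 mm towards -x from the middle. Origin at the centre of its underside.
- key_large_top (a point): Centre of the top of the large key (40 mm in diameter) at the +y end of the key box, as it moves with the key; pressed straight down 6 mm.
- key_small_top (a point): Centre of the top of the small key (22 mm in diameter) at the -y end of the key box, as it moves with the key; pressed straight down 6 mm.
- key_large (a joint): Travel of the large key in m: 0 up, 0.006 fully down; springs back; about 5 N takes it fully down.
- key_small (a joint): Travel of the small key in m: 0 up, 0.006 fully down; springs back; about 5 N takes it fully down.
- flange: Bystander: loose steel ring flange lying on the bench, 116 mm in diameter, 22 mm high, hole 48 mm. Origin at the centre of its underside.
- beaker: Bystander: loose open glass beaker, 72 mm in diameter, 90 mm high. Origin at the centre of its underside.
- spatula: Bystander: loose spatula about 200 mm long lying on the bench along its own x. Origin at its underside, about mid-length.
There are look-alikes about, which are no part of the job. Leave any green look-alike of the jar_wide alone. Leave any yellow look-alike of the jar_middle alone.

How it is judged:
On the way, in this order (a step that is already met when the one before it is completed fails the run):
1. the wide jar stands left and the narrow jar right of the middle jar, in line, close and let go (x of jar_wide in the frame of shelf between -0.01 and 0.01 m and z of jar_wide in the frame of shelf between 0.044 and 0.056 m and angle between each of jar_wide, jar_middle, jar_narrow's own z axis and vertical below 0.1 rad and x of jar_middle in the frame of shelf between -0.01 and 0.01 m and z of jar_middle in the frame of shelf between 0.044 and 0.056 m and x of jar_narrow in the frame of shelf between -0.01 and 0.01 m and z of jar_narrow in the frame of shelf between 0.044 and 0.056 m and horizontal distance between jar_wide and jar_middle below 0.077 m and y of jar_wide in the frame of jar_middle above 0.04 m and horizontal distance between jar_narrow and jar_middle below 0.067 m and y of jar_narrow in the frame of jar_middle below -0.035 m and contact force between the fingers and jar_wide below 0.2 N and contact force between the fingers and jar_middle below 0.2 N and contact force between the fingers and jar_narrow below 0.2 N and linear speed of each of jar_wide, jar_middle, jar_narrow below 0.02 m/s), for 0.2 s.
2. the large key is pressed down (value of joint key_large above 0.0045 m and value of joint key_small below 0.002 m), for 0.05 s.
3. the large key is let up (value of joint each of key_large, key_small below 0.002 m), for 0.05 s.
4. the small key is pressed down (value of joint key_small above 0.0045 m and value of joint key_large below 0.002 m), for 0.05 s.
At the end, for the whole second after the job is handed in: All three jars stand upright (within 0.1 rad) on the shelf board, released and at rest, their axes within 10 mm of the board's middle line, the wide jar on the +y side and the narrow jar on the -y side of the middle jar with at most 18 mm of clear gap to it; both keys are up again (all of step 1 and all of step 3); the robot touches nothing.
It fails at once if a key is pressed before the row is complete (value of joint any of key_large, key_small above 0.003 m and not ((x of jar_wide in the frame of shelf between -0.01 and 0.01 m and z of jar_wide in the frame of shelf between 0.044 and 0.056 m and angle between each of jar_wide, jar_middle, jar_narrow's own z axis and vertical below 0.1 rad and x of jar_middle in the frame of shelf between -0.01 and 0.01 m and z of jar_middle in the frame of shelf between 0.044 and 0.056 m and x of jar_narrow in the frame of shelf between -0.01 and 0.01 m and z of jar_narrow in the frame of shelf between 0.044 and 0.056 m and horizontal distance between jar_wide and jar_middle below 0.077 m and y of jar_wide in the frame of jar_middle above 0.04 m and horizontal distance between jar_narrow and jar_middle below 0.067 m and y of jar_narrow in the frame of jar_middle below -0.035 m))).
It fails at once if both keys are down at once (value of joint each of key_large, key_small above 0.003 m).
It fails at once if the jar already on the shelf is shifted more than 12 mm or tipped (distance of jar_middle from where it was at the start of the episode above 0.012 m or angle between jar_middle's own z axis and vertical above 0.25 rad).
It fails at once if the flange, the beaker or the spatula is moved more than 20 mm (distance of any of flange, beaker, spatula from where it was at the start of the episode above 0.02 m).
It also fails if it takes over 61 s, if anything falls off the work surface, if the arm or the gripper's body presses on something with over 40 N, if the wrist force passes 120 N, or if a joint passes its speed limit or range.

## Working session

There is one attempt and no reset: what is moved stays moved. The work goes in short steps, Python scripts to look and compute and a tool call to move; the robot and the scene stay as the last step left them, time stands still between calls to the robot, and variables do not carry over. Pictures are saved under pics/ and viewed, at most 10 in all, crops included, and the job is handed in when it is done.

Besides the shell and the picture viewer there is one more tool, called after "Request:" as name(argument=value, ...), one argument or row to a line, values as JSON. move_arm: Moves the arm, as the interface text tells. Its arguments: {"type":"object","properties":{"targets":{"type":"array","items":{"type":"array","items":{"type":"array","items":{"type":"number"}}}},"newtons":{"type":"number"}},"required":["targets"]}

```bash
ls; mkdir -p pics; python3 - <<'E'
from plant import r
import cv2,numpy as np
for n in("scene","top"):
    im=r.snapshot(n); cv2.imwrite(f"pics/{n}0.png",im[:,:,::-1])
    c=r.camera_info(n); print(n,{k:np.round(v,4).tolist() for k,v in c.items()})
s=r.get_state(); print(s)
E
```

```text
pics
scene {'fx': 413.1445, 'fy': 413.1445, 'cx': 272.0664, 'cy': 214.4383, 'R': [[-0.8865, 0.4626, 0.0018], [0.2767, 0.5333, -0.7994], [-0.3708, -0.7082, -0.6008]], 't': [0.5499, 0.0233, 1.402]}
top {'fx': 404.7909, 'fy': 404.7909, 'cx': 277.3468, 'cy': 210.4152, 'R': [[-0.0268, -0.9996, 0.0002], [-0.9987, 0.0267, -0.0426], [0.0425, -0.0013, -0.9991]], 't': [-0.0574, 0.585, 1.29]}
{'clock': 0.1, 'q': array([ 1.27180231,  0.68987045, -0.19451361,  1.56620807,  0.15731663,
        0.90249682, -0.2151038 ]), 'qd': array([-0.00049233, -0.00166828, -0.00060234, -0.00348306, -0.00049202,
       -0.00080488, -0.00013716]), 'joint_torque': array([-4.30191445e-03, -5.28503430e+01, -1.27181523e+00, -1.53836238e+01,
       -5.25815960e-02,  2.05966455e-03,  7.68990708e-05]), 'tool_pos': array([ 0.20392693, -0.590152  ,  0.19991715]), 'eef_rot': array([ 9.86181498e-01,  1.65666595e-01, -1.97663566e-04, -7.70574494e-04]), 'contact_force': array([-0.34425613,  0.69642201,  0.63957743]), 'moment': array([-0.03788727,  0.02455125, -0.06809418]), 'finger_force': 0.0, 'opening': 1.0023915874198324}
```

View pics/scene0.png

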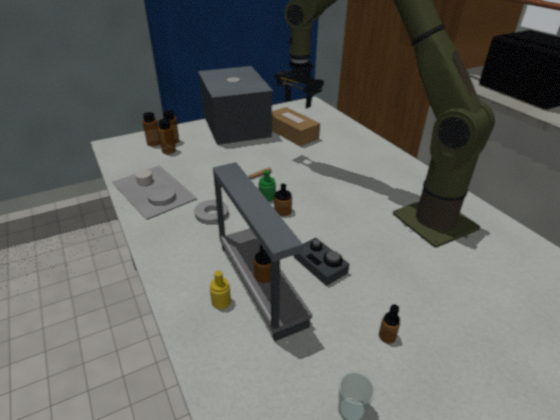

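View pics/top0.png

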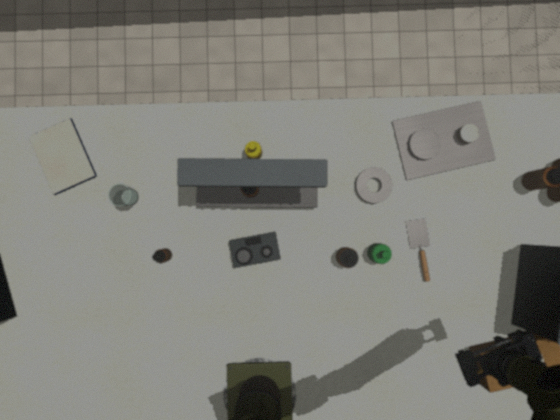

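The scene view shows amber jars with black stoppers at (284,200), beside the green look-alike at (268,187), and at (390,324). The middle jar is on the shelf at (263,265), behind it the yellow look-alike at (220,292), and three background bottles are at (160,130). In the top view the jars are at (347,257) and (162,255), and the key box is at (255,250). Next, an enlarged crop to confirm these, plus masks.

```bash
cat > h.py <<'E'
import cv2,numpy as np
from plant import r
def cam(n): 
    c=r.camera_info(n); return c,np.array(c["R"]),np.array(c["t"])
def ray(n,u,v,z):
    c,R,t=cam(n); d=R.T@np.array([(u-c["cx"])/c["fx"],(v-c["cy"])/c["fy"],1]); o=-R.T@t
    return o+d*(z-o[2])/d[2]
def proj(n,X):
    c,R,t=cam(n); p=R@np.asarray(X,float)+t; return np.array([c["fx"]*p[0]/p[2]+c["cx"],c["fy"]*p[1]/p[2]+c["cy"]])
def tri(u1,u2):
    A=[];b=[]
    for n,u in(("scene",u1),("top",u2)):
        c,R,t=cam(n); x=(u[0]-c["cx"])/c["fx"];y=(u[1]-c["cy"])/c["fy"]
        for k,w in((0,x),(1,y)): A.append(R[k]-w*R[2]);b.append(w*t[2]-t[k])
    return np.linalg.lstsq(np.array(A),np.array(b),rcond=None)[0]
def comps(mask,amin=15):
    n,_,s,c=cv2.connectedComponentsWithStats(mask.astype(np.uint8))
    return [(np.round(c[i],1).tolist(),s[i].tolist()) for i in range(1,n) if s[i,4]>=amin]
E
python3 - <<'E'
from h import *
S=cv2.imread("pics/scene0.png");T=cv2.imread("pics/top0.png")
a=cv2.resize(T[225:285,130:400],None,fx=2.9,fy=2.9,interpolation=cv2.INTER_CUBIC)
b=cv2.resize(T[140:225,160:400],None,fx=2.9,fy=2.9,interpolation=cv2.INTER_CUBIC)
cv2.imwrite("pics/c1.png",np.vstack([a,np.pad(b,((0,0),(0,a.shape[1]-b.shape[1]),(0,0)))]))
b=cv2.resize(S[155:350,200:420],None,fx=3.05,fy=3.05,interpolation=cv2.INTER_CUBIC);cv2.imwrite("pics/c2.png",b)
for n,I in(("scene",S),("top",T)):
    H=cv2.cvtColor(I,cv2.COLOR_BGR2HSV);h,s,v=cv2.split(H)
    print(n,"amber",comps((h<20)&(s>120)&(v>25)));print("dark",comps(v<50))
E
```

```text
scene amber [([382.0, 73.9], [338, 0, 92, 157, 9842]), ([479.6, 23.7], [433, 0, 127, 68, 3902]), ([295.5, 130.7], [273, 112, 46, 33, 567]), ([161.5, 134.8], [143, 117, 35, 36, 749]), ([282.7, 205.9], [275, 197, 16, 18, 220]), ([262.0, 271.7], [254, 260, 17, 23, 283]), ([388.0, 331.7], [380, 319, 19, 24, 281])]
dark [([300.8, 46.9], [274, 0, 63, 107, 2942]), ([443.7, 132.7], [393, 0, 101, 239, 8940]), ([454.6, 14.5], [450, 0, 11, 31, 74]), ([163.7, 88.9], [148, 19, 31, 111, 929]), ([524.4, 67.3], [480, 30, 80, 80, 4974]), ([457.9, 64.8], [452, 50, 14, 30, 126]), ([237.3, 115.2], [198, 76, 75, 68, 3084]), ([466.0, 81.7], [463, 80, 7, 5, 20]), ([148.5, 116.9], [143, 112, 12, 11, 109]), ([172.5, 138.3], [170, 131, 7, 15, 50]), ([219.2, 205.6], [215, 176, 9, 60, 252]), ([282.1, 194.0], [274, 184, 17, 17, 161]), ([271.1, 281.7], [254, 240, 27, 89, 918]), ([316.0, 247.0], [310, 242, 13, 10, 97]), ([313.5, 259.2], [306, 253, 16, 13, 111]), ([332.2, 262.1], [323, 253, 20, 15, 154]), ([321.5, 270.6], [295, 254, 53, 31, 402]), ([255.6, 271.0], [253, 266, 7, 13, 39]), ([392.0, 316.4], [384, 305, 15, 21, 214]), ([290.8, 329.7], [273, 320, 36, 21, 283])]
top amber [([548.2, 177.5], [543, 166, 16, 21, 73]), ([549.0, 351.1], [536, 336, 24, 32, 485]), ([493.8, 383.4], [485, 375, 26, 16, 195])]
dark [([554.3, 174.0], [547, 160, 13, 25, 211]), ([531.6, 180.2], [523, 172, 19, 17, 180]), ([249.4, 190.9], [240, 186, 19, 12, 142]), ([553.8, 193.1], [546, 186, 14, 15, 146]), ([252.7, 240.6], [245, 237, 16, 9, 97]), ([526.0, 335.9], [457, 245, 103, 175, 8768]), ([243.7, 254.7], [235, 247, 18, 18, 67]), ([265.4, 251.5], [260, 246, 12, 12, 45]), ([159.4, 255.8], [154, 251, 12, 11, 93]), ([347.9, 257.8], [340, 250, 17, 16, 160]), ([4.9, 297.9], [0, 259, 16, 63, 522]), ([258.9, 399.9], [226, 375, 69, 45, 2402])]
```

View pics/c1.png

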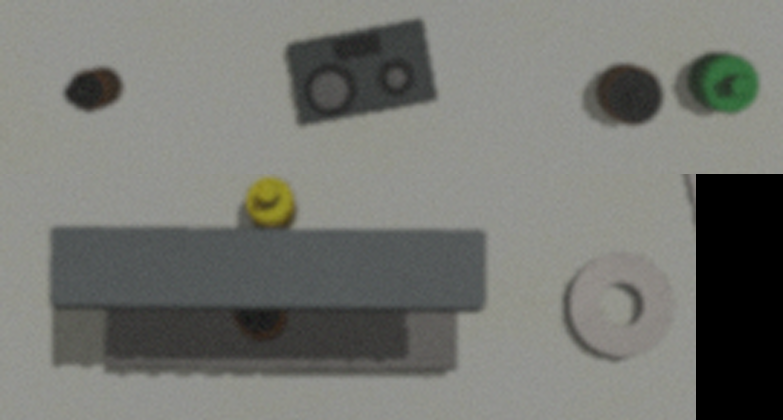

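View pics/c2.png

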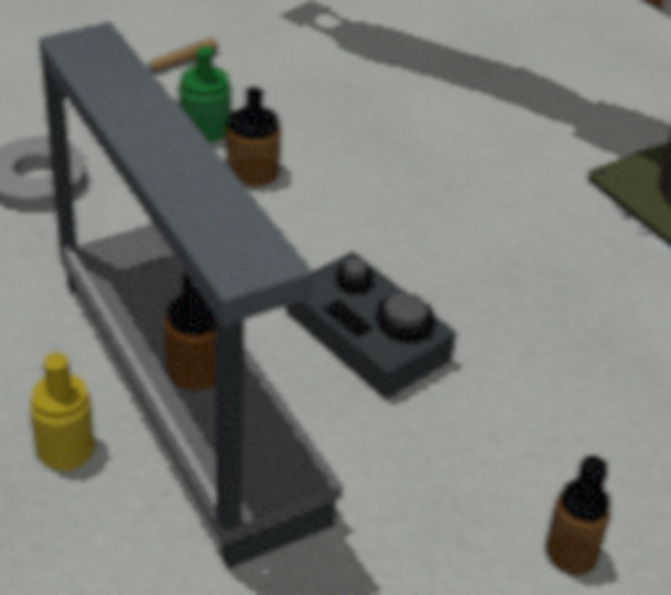

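The crops show the candidates:
- **Wide jar:** amber with black stopper at top (347,257), scene (283,200). It has the broadest body and sits left of the green look-alike at top (380,254).
- **Narrow jar:** amber at top (160,255), scene (390,324). It is the slimmest of the amber jars.
- **Middle jar:** on the shelf at top (249,190), with yellow behind it.

Next I measure.

```bash
python3 - <<'E'
from h import *
S=cv2.imread("pics/scene0.png");T=cv2.imread("pics/top0.png")
h,s,v=cv2.split(cv2.cvtColor(cv2.GaussianBlur(T,(3,3),0),cv2.COLOR_BGR2HSV))
# lamp: bluish grey
m=np.zeros(v.shape,np.uint8);m[150:192,165:340]=((h>90)&(h<125)&(s>30)&(v<130))[150:192,165:340]
m=cv2.morphologyEx(m,cv2.MORPH_OPEN,np.ones((5,5)))
c=max(cv2.findContours(m,0,1)[0],key=cv2.contourArea);R=cv2.minAreaRect(c);print("lamp",R)
P=np.array([ray("top",u+0.0,w,.295) for u,w in cv2.boxPoints(R)]);print(P.round(4).tolist());C=P.mean(0)
print("sizes",[np.linalg.norm(P[i]-P[i-1]).round(4) for i in range(4)])
e=P[1]-P[0] if np.linalg.norm(P[1]-P[0])>.2 else P[2]-P[1]; e=e*np.sign(e[1]);yaw=np.arctan2(-e[0],e[1]);print("yaw",yaw)
x=np.array([np.cos(yaw),np.sin(yaw)]);y=np.array([-x[1],x[0]]);O=C[:2]-.02*x;print("shelf",O)
for n,q in dict(FL=(-.055,.19),FR=(-.055,-.19)).items():
    X=[*(O+q[0]*x+q[1]*y),.05];print(n,proj("top",X).round(1),proj("scene",X).round(1))
# middle jar
p=ray("top",249.4,191,.122);print("mid y shelf",(p[:2]-O)@y); M=O+y*((p[:2]-O)@y);print("mid",M,"base in scene",proj("scene",[*M,.05]),proj("scene",[*M,.122]))
def rep(n,bot,tip,rad,col):
    o=cam("scene");o=-o[1].T@o[2]
    a=ray("scene",*bot,0.);d=(o-a)[:2];d/=np.linalg.norm(d)
    print(n,"from base",a[:2]-d*rad,"from tip",ray("scene",*tip,.11)[:2]-0*d)
rep("wide",(282.8,215),(283.3,187),.032,0);rep("narrow",(388.5,342.5),(394.8,307.5),.022,0)
for n,(u,w) in dict(wide=(347.4,257.3),narrow=(162,255.5)).items():
    k=np.zeros(v.shape,bool);k[int(w)-16:int(w)+16,int(u)-18:int(u)+18]=1
    for th in(70,85): print(n,th,comps(k&((v<th)|((s>90)&(h<20)&(v<120)))))
    for z in (.072,.09,.11):print(n,z,ray("top",u,w,z).round(4))
for n,a,b in(("L",(333.4,258.3),(243.8,256)),("S",(315.7,244.2),(266.9,251.2)),("widetip",(283.3,187),(348,257)),("ntip",(394.8,307.5),(159,256))):
    X=tri(a,b);print(n,X.round(4),proj("scene",X)-a,proj("top",X)-b, ray("top",*b,.048).round(4))
E
```

```text
Traceback (most recent call last):
ValueError: max() iterable argument is empty
```

```bash
cat > m.py <<'E'
from h import *
S=cv2.imread("pics/scene0.png");T=cv2.imread("pics/top0.png")
h,s,v=cv2.split(cv2.cvtColor(cv2.GaussianBlur(T,(3,3),0),cv2.COLOR_BGR2HSV))
print(T[172,200:320:40].tolist(),T[200,[188,220,300]].tolist(),T[172,340].tolist())
B=cv2.GaussianBlur(T,(3,3),0).astype(int)
m=np.zeros(v.shape,np.uint8);m[150:195,165:340]=((B[...,0]-B[...,2]>3)&(v<125)&(v>60))[150:195,165:340]
m=cv2.morphologyEx(m,cv2.MORPH_OPEN,np.ones((5,5)))
c=max(cv2.findContours(m,0,1)[0],key=cv2.contourArea);R=cv2.minAreaRect(c);print("lamp",R)
P=np.array([ray("top",u+0.0,w,.295) for u,w in cv2.boxPoints(R)]);print(P.round(4).tolist());C=P.mean(0)
print("sizes",[np.linalg.norm(P[i]-P[i-1]).round(4) for i in range(4)])
e=P[1]-P[0] if np.linalg.norm(P[1]-P[0])>.2 else P[2]-P[1]; e=e*np.sign(e[1]);yaw=np.arctan2(-e[0],e[1]);print("yaw",yaw)
x=np.array([np.cos(yaw),np.sin(yaw)]);y=np.array([-x[1],x[0]]);O=C[:2]-.02*x;print("shelf",O)
for n,q in dict(FL=(-.055,.19),FR=(-.055,-.19)).items():
    X=[*(O+q[0]*x+q[1]*y),.05];print(n,proj("top",X).round(1),proj("scene",X).round(1))
p=ray("top",249.4,191,.122);print("mid y shelf",(p[:2]-O)@y); M=O+y*((p[:2]-O)@y);print("mid",M,"base in scene",proj("scene",[*M,.05]),proj("scene",[*M,.122]))
def rep(n,bot,tip,rad,col):
    o=cam("scene");o=-o[1].T@o[2]
    a=ray("scene",*bot,0.);d=(o-a)[:2];d/=np.linalg.norm(d)
    print(n,"from base",a[:2]-d*rad,"from tip",ray("scene",*tip,.11)[:2]-0*d)
rep("wide",(282.8,215),(283.3,187),.032,0);rep("narrow",(388.5,342.5),(394.8,307.5),.022,0)
for n,(u,w) in dict(wide=(347.4,257.3),narrow=(162,255.5)).items():
    k=np.zeros(v.shape,bool);k[int(w)-16:int(w)+16,int(u)-18:int(u)+18]=1
    for th in(70,85): print(n,th,comps(k&((v<th)|((s>90)&(h<20)&(v<120)))))
    for z in (.072,.11):print(n,z,ray("top",u,w,z).round(4))
for n,a,b in(("L",(333.4,258.3),(243.8,256)),("S",(315.7,244.2),(266.9,251.2)),("widetip",(283.3,187),(348,257)),("ntip",(394.8,307.5),(159,256))):
    X=tri(a,b);print(n,X.round(4),proj("scene",X)-a,proj("top",X)-b, ray("top",*b,.048).round(4))
E
python3 m.py
```

```text
[[85, 83, 80], [89, 86, 82], [89, 89, 84]] [[84, 92, 92], [58, 60, 61], [69, 73, 76]] [138, 146, 144]
lamp ((268.5, 173.0), (24.0, 51.0), 90.0)
[[0.6987, 0.011, 0.295], [0.6953, -0.1181, 0.295], [0.6343, -0.1164, 0.295], [0.6378, 0.0124, 0.295]]
sizes [np.float64(0.061), np.float64(0.1291), np.float64(0.061), np.float64(0.1288)]
yaw 1.542291238843227
shelf [ 0.6659527  -0.07277694]
FL [294.1 244.4] [295.5 230.3]
FR [294.1 123.6] [175.4 267.9]
mid y shelf 0.030097955539058485
mid [ 0.63586698 -0.07191911] base in scene [255.72320152 256.51390285] [255.15113568 237.31510608]
wide from base [ 0.42301234 -0.29553075] from tip [ 0.43503138 -0.27501957]
narrow from base [0.44119428 0.29432497] from tip [0.45140961 0.29296559]
wide 70 [([346.2, 257.2], [336, 249, 21, 18, 308])]
wide 85 [([346.0, 257.1], [335, 248, 23, 20, 354])]
wide 0.072 [ 0.4317 -0.283   0.072 ]
wide 0.11 [ 0.4346 -0.2766  0.11  ]
narrow 70 [([161.8, 255.3], [153, 250, 18, 12, 169])]
narrow 85 [([161.8, 255.3], [153, 249, 19, 14, 191])]
narrow 0.072 [0.4523 0.2831 0.072 ]
narrow 0.11 [0.4546 0.2723 0.11  ]
L [0.4418 0.0357 0.0487] [-0.29436882  0.00497078] [-0.14491208  0.22926411] [0.4425 0.0353 0.048 ]
S [ 0.4553 -0.0369  0.0514] [-0.13375399 -0.00039047] [-0.06606673  0.10968243] [ 0.4554 -0.037   0.048 ]
widetip [ 0.4344 -0.2782  0.108 ] [-0.30632385 -0.0140382 ] [-0.16501021  0.30133719] [ 0.4307 -0.289   0.048 ]
ntip [0.4494 0.2863 0.1015] [-1.8731264   0.14379747] [-0.88331281  1.1959213 ] [0.4495 0.2993 0.048 ]
```

```bash
cat > m2.py <<'E'
from h import *
S=cv2.imread("pics/scene0.png");T=cv2.imread("pics/top0.png")
g=cv2.GaussianBlur(T,(3,3),0).mean(2)
def edge(a,lo,hi):
    d=np.abs(np.diff(a[lo:hi]));k=d.argmax();w=d[max(k-1,0):k+2];return lo+max(k-1,0)+.5+(w*np.arange(len(w))).sum()/w.sum()
cols=[c for c in range(190,320) if not 238<c<270]
U=np.polyfit(cols,[edge(g[:,c],150,167) for c in cols],1)
L=np.polyfit(cols,[edge(g[:,c],178,194) for c in cols],1)
rows=range(164,183);l=np.median([edge(g[r_],168,186) for r_ in rows]);q=np.median([edge(g[r_],318,336) for r_ in rows])
print("far",np.polyval(U,[178,327]),"near",np.polyval(L,[178,327]),"l,r",l,q)
far=[ray("top",u,np.polyval(U,u),.295) for u in(l,q)]
print("far corners",np.round(far,4).tolist())
e=far[0]-far[1];yaw=np.arctan2(-e[0],e[1]);print("len",np.linalg.norm(e),"yaw",yaw)
x=np.array([np.cos(yaw),np.sin(yaw)]);y=np.array([-x[1],x[0]]);F=(far[0]+far[1])[:2]/2;O=F-.055*x
n=ray("top",(l+q)/2,np.polyval(L,(l+q)/2),.295);print("depth",(F-n[:2])@x,"shelf O",O)
print("near low",[(ray("top",u,np.polyval(L,u),.269)[:2]-O)@x for u in(200,310)])
for n,qq in dict(FL=(-.055,.19,.05),FR=(-.055,-.19,.05),BL=(-.055,.19,0)).items():
    X=[*(O+qq[0]*x+qq[1]*y),qq[2]];print(n,proj("top",X).round(1),proj("scene",X).round(1))
p=ray("top",249.4,191,.122)
for zz in(.08,.122):
  p=ray("top",249.6,191,zz);print("mid y",(p[:2]-O)@y)
M=O+y*((p[:2]-O)@y);print("mid",M,"scene",proj("scene",[*M,.05]),proj("scene",[*M,.122]),proj("scene",[*M,.16]))
c,R,t=cam("scene");print("camC",-R.T@t)
for n,X,r_ in(("wide",(.434,-.278),.032),("nar",(.450,.284),.022),("mid",M,.027)):
    o=(-R.T@t)[:2]-X;d=o/np.linalg.norm(o);z=.05*(n=="mid");b=[*(X+d*r_),z]
    print(n,"near base",proj("scene",b),"tip",proj("scene",[*X,.11+z]),"top tip",proj("top",[*X,.11+z]),"shoulder",proj("top",[*X,.072+z]))
print("nar y", ray("top",171.5,255,0)[1]+.022, ray("top",153.3,256,.11)[1]-.011)
print("front edge rows",[edge(g[:,c],200,216) for c in(205,225,280,310)])
E
python3 m2.py
```

```text
far [157.38765612 158.85346244] near [184.295774   186.91500236] l,r 176.6021897810219 327.33458646616543
far corners [[0.7125, 0.1789, 0.295], [0.6985, -0.2027, 0.295]]
len 0.38179908397111584 yaw -0.036620551352840175
depth 0.06984354538534597 shelf O [ 0.6505109  -0.00988361]
near low [np.float64(-0.011107286882661032), np.float64(-0.013315895163658973)]
FL [195.6 205.9] [312.6 314.5]
FR [317.2 207.1] [251.9 227.4]
BL [198.7 206.8] [311.4 327.4]
mid y 0.01985277497935051
mid y 0.016936136185949375
mid [0.65113097 0.00704117] scene [263.27112435 275.82245861] [262.96817853 256.30291979] [262.79831707 245.35833123]
camC [1.0009483  0.72607451 0.85988193]
wide near base [282.45592309 218.63061602] tip [283.13968898 186.48528481] top tip [347.89512426 257.49235794] shoulder [345.72719247 256.57670671]
nar near base [383.1014439  340.80478218] tip [392.69141629 304.63196565] top tip [158.05929248 257.16949386] shoulder [161.71861022 256.2637023 ]
mid near base [263.38392828 283.09069176] tip [262.79831707 245.35833123] top tip [248.75088872 185.26400235] shoulder [249.65629045 186.61014116]
nar y 0.2949299917651969 0.2870418476980444
front edge rows [np.float64(208.38732394366198), np.float64(208.5808823529412), np.float64(209.31935483870967), np.float64(208.71830985915494)]
```

```bash
cat >> h.py <<'E'
from scipy.spatial.transform import Rotation as Ro
PSI=-.04; O=np.array([.650,-.010]); SX=np.array([np.cos(PSI),np.sin(PSI)]); SY=np.array([-SX[1],SX[0]])
def ori(deg=38,psi=PSI):
    a=np.radians(deg);x=np.array([np.cos(psi),np.sin(psi),0]);y=np.array([-x[1],x[0],0]);k=np.array([0,0,1.])
    return Ro.from_matrix(np.column_stack([np.cos(a)*x+np.sin(a)*k,-y,np.sin(a)*x-np.cos(a)*k]))
def go(g,Rt=None,tip=.019,back=0.):
    "grasp-point target g (world) -> shift mm, turn deg in present tool axes"
    Rt=Rt or ori(); s=r.get_state(); z=Rt.as_matrix()[:,2]; p=np.asarray(g)+(tip-back)*z
    R0=Ro.from_quat(s["eef_rot"]); sh=R0.inv().apply(p-s["tool_pos"])*1000; tu=(R0.inv()*Rt).as_rotvec(degrees=True)
    print("tcp",s["tool_pos"].round(4),"-> ",p.round(4),"shift",sh.round(1),"turn",tu.round(2),"clk",round(s["clock"],2))
E
python3 - <<'E'
from h import *
go([.434,-.279,.097],back=.09)
E
```

```text
tcp [ 0.2039 -0.5902  0.1999] ->  [ 0.3903 -0.2773  0.1529] shift [ 278.4 -234.7   47.3] turn [-7.17 37.58 20.54] clk 0.1
```

Request:
move_arm(
  targets=[
    [[0.8,70,-59,12,-1.8,9.4,5.1],[0.8,140,-118,24,-3.6,18.8,10.2],[0.8,210,-176,36,-5.4,28.2,15.4],[0.8,278,-235,47,-7.2,37.6,20.5],[0.8,278,-235,47,-7.2,37.6,20.5],[0.8,278,-235,47,-7.2,37.6,20.5],[0.8,278,-235,47,-7.2,37.6,20.5],[0.8,278,-235,47,-7.2,37.6,20.5],[0.8,278,-235,47,-7.2,37.6,20.5],[0.8,278,-235,47,-7.2,37.6,20.5]],
  ],
)

```text
clock: 1.35
tool_pos: [0.3824, -0.324, 0.2158]
eef_rot: [0.953, -0.008, 0.302, -0.025]
contact_force: [1.1, -0.0, -0.2]
opening: 0.8
finger_force: 0.0
```

```bash
python3 - <<'E'
from h import *
go([.434,-.279,.097])
for n in("scene","top"): cv2.imwrite(f"pics/{n}1.png",r.snapshot(n)[:,:,::-1])
S=cv2.imread("pics/scene1.png")[120:290,200:360];T=cv2.imread("pics/top1.png")[210:360,280:420]
cv2.imwrite("pics/v1.png",np.hstack([cv2.resize(S,(400,425)),cv2.resize(T,(397,425))]))
E
```

```text
tcp [ 0.3824 -0.324   0.2158] ->  [ 0.4457 -0.2795  0.082 ] shift [-26.6 -37.5 147.5] turn [-3.78  2.87  0.06] clk 1.35
```

View pics/v1.png

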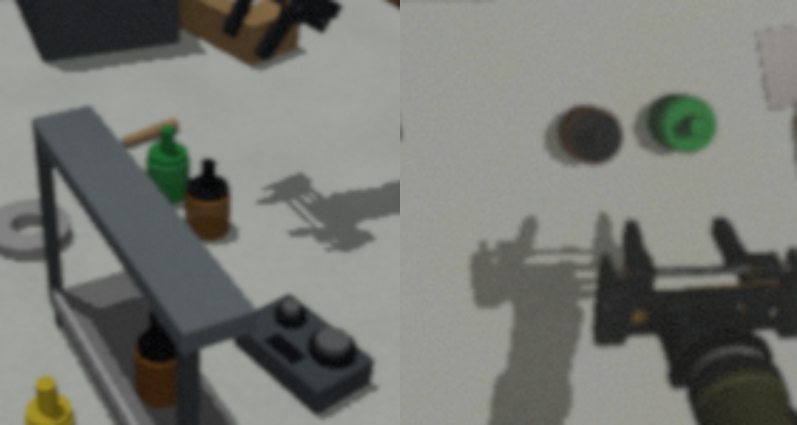

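The picture shows the open gripper behind and right of the wide jar (top crop (590,135)), with the green one beyond. It is still short of the pre-grasp, so I continue in and close.

Request:
move_arm(
  targets=[
    [[0.8,-31,-43,58,-3.8,2.9,0],[0.8,-31,-43,58,-3.8,2.9,0],[0.8,-31,-43,58,-3.8,2.9,0],[0.8,-31,-43,58,-3.8,2.9,0],[0.8,-30,-41,88,-3.8,2.9,0],[0.8,-28,-39,118,-3.8,2.9,0],[0.8,-26.5,-37.5,147,-3.8,2.9,0],[0.8,-26.5,-37.5,147,-3.8,2.9,0],[0.8,-26.5,-37.5,147,-3.8,2.9,0]],
  ],
)

```text
clock: 2.58
tool_pos: [0.4421, -0.3569, 0.1793]
eef_rot: [0.954, -0.006, 0.3, -0.03]
contact_force: [0.1, -0.7, 0.0]
opening: 0.793
finger_force: 0.0
```

```bash
python3 - <<'E'
from h import *
go([.434,-.279,.097])
for n in("scene","top"): cv2.imwrite(f"pics/{n}2.png",r.snapshot(n)[:,:,::-1])
S=cv2.imread("pics/scene2.png")[140:240,230:330];T=cv2.imread("pics/top2.png")[220:320,300:400]
cv2.imwrite("pics/v2.png",np.hstack([cv2.resize(S,(400,400)),cv2.resize(T,(400,400))]))
E
```

```text
tcp [ 0.4421 -0.3569  0.1793] ->  [ 0.4457 -0.2795  0.082 ] shift [-54.8 -71.4  85.8] turn [-4.38  3.16  0.11] clk 2.58
```

View pics/v2.png

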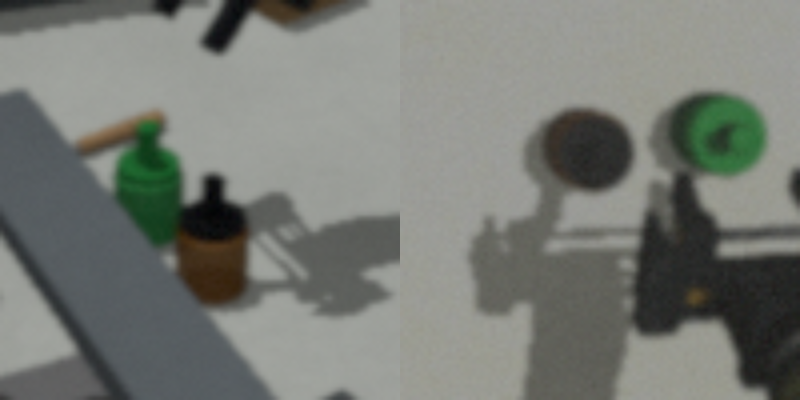

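```bash
python3 - <<'E'
from h import *
s=r.get_state();print(s["q"].round(3),s["qd"].round(3),s["clock"]);print(Ro.from_quat(s["eef_rot"]).as_matrix().round(3))
E
```

```text
[ 1.365  0.709 -0.731  2.165 -1.     0.043  0.266] [ 0.02  -0.018 -0.01   0.025  0.001  0.001 -0.001] 2.675
[[ 0.82   0.007  0.572]
 [-0.029 -0.998  0.054]
 [ 0.571 -0.06  -0.818]]
```

Joints 5 and 6 are at their limits, so the outward tilt needs the flipped wrist branch (q5 near π). I'll identify the kinematics from the two known states and plan through that branch.

```bash
python3 - <<'E'
from h import *
import itertools
s=r.get_state()
D=[(np.array([1.27180231,.68987045,-.19451361,1.56620807,.15731663,.90249682,-.2151038]),[.20392693,-.590152,.19991715],[9.86181498e-01,1.65666595e-01,-1.97663566e-04,-7.70574494e-04]),(s["q"],s["tool_pos"],s["eef_rot"])]
ax="zyzyzyz";res=[]
for sg in itertools.product((1,-1),repeat=7):
  Rs=[];err=[]
  for q,p,e in D:
    M=Ro.identity();Ms=[]
    for a,k,v in zip(ax,sg,q): M=M*Ro.from_euler(a,k*v);Ms.append(M)
    Rs.append(Ms)
  # base yaw & tool yaw free: R = Rz(a) M Rz(b)
  for b in np.arange(4)*np.pi/2:
    B=[Ro.from_quat(e)*(Ms[-1]*Ro.from_euler("z",b)).inv() for (q,p,e),Ms in zip(D,Rs)]
    d=(B[0]*B[1].inv()).magnitude();v=B[0].as_rotvec();t=np.hypot(v[0],v[1])
    res.append((d+t,sg,b,v.round(3)))
    if d+t<.02:
      A=[];y=[]
      for (q,p,e),Ms in zip(D,Rs):
        cols=[np.array([0,0,1.])]+[(B[0]*Ms[i]).as_matrix()[:,2] for i in(1,3,5)]
        A.append(np.column_stack(cols));y.append(p)
      A=np.vstack(A);y=np.hstack(y);L,rs,_,_=np.linalg.lstsq(A,y,rcond=None);print(sg,b,v.round(3),L.round(4),(A@L-y).round(4))
print(sorted(res,key=lambda a:a[0])[:4])
E
```

```text
(-1, 1, -1, 1, -1, 1, -1) 1.5707963267948966 [ 0. -0.  0.] [0.2474 0.6052 0.3052 0.3298] [ 0.034   0.0184 -0.005  -0.0009 -0.0078  0.005 ]
(-1, -1, -1, -1, -1, -1, -1) 4.71238898038469 [ 0.     0.    -3.142] [0.2474 0.6052 0.3052 0.3298] [ 0.034   0.0184 -0.005  -0.0009 -0.0078  0.005 ]
[(np.float64(1.3443452945468822e-08), (-1, 1, -1, 1, -1, 1, -1), np.float64(1.5707963267948966), array([ 0., -0.,  0.])), (np.float64(1.636970241463978e-08), (-1, -1, -1, -1, -1, -1, -1), np.float64(4.71238898038469), array([ 0.   ,  0.   , -3.142])), (np.float64(0.1856275965551446), (1, -1, -1, -1, -1, -1, -1), np.float64(4.71238898038469), array([ 0.   , -0.   ,  0.598])), (np.float64(0.1856275981740823), (1, 1, -1, 1, -1, 1, -1), np.float64(1.5707963267948966), array([ 0.   ,  0.   , -2.544]))]
```

```bash
cat > k.py <<'E'
from h import *
import json,os
SG=(-1,1,-1,1,-1,1,-1);AX="zyzyzyz"
def frames(q):
    M=Ro.identity();o=[]
    for a,k,v in zip(AX,SG,q): M=M*Ro.from_euler(a,k*v);o.append(M.as_matrix())
    return o
def cols(q,a): # unknown L0..L3 then x-offsets
    f=frames(q);c=[np.array([0,0,1.])]+[f[i][:,2] for i in(1,3,5)]
    if a>0: c+=[f[2][:,0]-f[3][:,0]]
    if a>1: c+=[f[5][:,0]]
    return np.column_stack(c)
D0=[([1.27180231,.68987045,-.19451361,1.56620807,.15731663,.90249682,-.2151038],[.20392693,-.590152,.19991715])]
def log():
    d=json.load(open("log.json")) if os.path.exists("log.json") else [list(x) for x in D0]
    s=r.get_state();d.append([s["q"].tolist(),s["tool_pos"].tolist()]);json.dump(d,open("log.json","w"));return d
def fit(d,a):
    A=np.vstack([cols(q,a) for q,p in d]);y=np.hstack([p for q,p in d]);L=np.linalg.lstsq(A,y,rcond=None)[0];return L,A@L-y
E
python3 - <<'E'
from k import *
d=log()
for a in(0,1,2):
    L,e=fit(d,a);print(a,L.round(4),e.round(4))
E
```

```text
0 [0.2474 0.6052 0.3052 0.3298] [ 0.034   0.0184 -0.005  -0.0009 -0.0078  0.005 ]
1 [ 0.2518  0.6597  0.3203  0.3681 -0.0304] [ 0.0323  0.0138 -0.0108 -0.003  -0.0045  0.0108]
2 [-0.1016  0.8327  0.3369  0.1347  0.0183  0.1931] [-0.  0. -0. -0. -0. -0.]
```

Request:
move_arm(
  targets=[
    [[0.8,0,0,-50,0,-8,0],[0.8,0,0,-100,0,-17,0],[0.8,0,0,-120,0,-26,0],[0.8,0,0,-120,0,-34,0],[0.8,0,0,-120,0,-34,0]],
  ],
)

```text
clock: 3.3
tool_pos: [0.3717, -0.3662, 0.283]
eef_rot: [1.0, 0.001, 0.008, -0.026]
contact_force: [0.4, -0.1, -1.3]
opening: 0.801
finger_force: 0.0
```

```bash
python3 -c "
from k import *
d=log();print(np.round(d[-1][0],3),d[-1][1]);L,e=fit(d,2);print(L.round(4),e.round(3))"
```

```text
[ 0.474  0.489  0.399  1.755 -0.278  0.977 -0.575] [0.37172932155961763, -0.3662420770266525, 0.2830394133176944]
[ 0.2786  0.5072  0.3067  0.2778  0.0335 -0.0126] [ 0.043  0.024  0.007 -0.002  0.    -0.004  0.028  0.022 -0.003]
```

Request:
move_arm(
  targets=[
    [[0.8,20,-20,0,-9,0,0],[0.8,40,-40,0,-18,0,0],[0.8,60,-60,0,-27,0,0],[0.8,80,-80,0,-35,0,0],[0.8,80,-80,0,-35,0,0]],
  ],
)

```text
clock: 3.92
tool_pos: [0.4554, -0.2759, 0.2821]
eef_rot: [0.962, 0.008, 0.009, 0.272]
contact_force: [-0.3, -1.0, -0.8]
opening: 0.796
finger_force: 0.0
```

```bash
python3 -c "
from k import *
d=log();print(np.round(d[-1][0],3),d[-1][1]);L,e=fit(d,2);print(L.round(4),e.round(3))"
```

```text
[-0.451  0.574  0.88   2.049  0.175  0.511 -1.401] [0.4554489889253687, -0.2759362268000714, 0.2820979344761808]
[ 0.4275  0.5016  0.3237  0.4071 -0.0157 -0.0763] [ 0.052  0.024  0.004  0.003  0.008  0.014  0.018  0.017 -0.017  0.01
  0.012 -0.001]
```

Request:
move_arm(
  targets=[
    [[0.8,0,0,0,0,10,0],[0.8,0,0,0,0,20,0],[0.8,0,0,0,0,30,0],[0.8,0,0,0,0,30,0]],
  ],
)

```text
clock: 4.42
tool_pos: [0.4344, -0.2917, 0.2742]
eef_rot: [0.958, 0.042, 0.106, 0.264]
contact_force: [-0.3, 0.2, 0.2]
opening: 0.8
finger_force: 0.0
```

```bash
python3 -c "
from k import *
d=log();print(np.round(d[-1][0],3),d[-1][1])"
```

```text
[-0.203  0.396  0.554  2.28   1.051  0.262 -2.199] [0.43440865246531135, -0.29170467627710583, 0.2741893006009968]
```

Request:
move_arm(
  targets=[
    [[0.8,0,0,0,0,0,-10],[0.8,0,0,0,0,0,-20],[0.8,30,-20,0,0,0,-30],[0.8,60,-40,0,0,0,-40],[0.8,80,-60,0,0,0,-40],[0.8,80,-60,0,0,0,-40]],
  ],
)

```text
clock: 5.18
tool_pos: [0.513, -0.2283, 0.2575]
eef_rot: [0.885, 0.367, 0.009, 0.285]
contact_force: [-0.1, -0.7, -0.0]
opening: 0.8
finger_force: 0.0
```

```bash
cat >> k.py <<'E'
def cols2(q):
    f=frames(q);c=[np.array([0,0,1.])]
    for i in range(6): c+=[f[i][:,0],f[i][:,1 if i%2==0 else 2]]
    return np.column_stack(c)
def fit2(d,lam=1e-4):
    A=np.vstack([cols2(q) for q,p in d]);y=np.hstack([p for q,p in d]);n=A.shape[1]
    L=np.linalg.lstsq(np.vstack([A,np.sqrt(lam)*np.eye(n)]),np.hstack([y,np.zeros(n)]),rcond=None)[0];return L,A@L-y
E
python3 -c "
from k import *
d=log();print(np.round(d[-1][0],3),d[-1][1])
for l in (1e-3,1e-4,1e-6):
  L,e=fit2(d,l);print(L.round(3),abs(e).max().round(4))"
```

```text
[-0.181  0.468  0.274  2.134  0.984  0.469 -1.612] [0.5130135051944755, -0.22831407659255404, 0.2574671839463847]
[ 0.327 -0.013 -0.013  0.003  0.542 -0.004 -0.032 -0.04   0.341  0.028
 -0.001 -0.021  0.338] 0.0021
[ 0.344 -0.002 -0.018  0.001  0.561 -0.001 -0.027 -0.005  0.344  0.004
 -0.    -0.003  0.361] 0.0003
[ 0.347 -0.    -0.019  0.     0.563 -0.    -0.027 -0.     0.345  0.
 -0.    -0.     0.364] 0.0
```

Kinematic model identified exactly (residual ≈0). Now I'll solve IK for the grasp and place poses over both hand turns.

```bash
cat >> k.py <<'E'
from scipy.optimize import least_squares
LK=fit2(json.load(open("log.json"))[:7],1e-7)[0] if os.path.exists("log.json") else None
LO=np.array([-3.01,-.46,-1.47,.13,-1,.04,-2.66]);HI=np.array([3.01,2.08,1.51,2.56,4.14,2.09,2.66])
def fk(q): return cols2(q)@LK, Ro.from_matrix(frames(q)[6])*Ro.from_euler("z",np.pi/2)
def ik(p,R,q0,w=1e-2,prefer=None):
    pr=q0 if prefer is None else prefer
    def f(q):
        P,M=fk(q);return np.hstack([(P-p)*10,(R.inv()*M).as_rotvec()*3,w*(q-pr)])
    s=least_squares(f,np.clip(q0,LO+.02,HI-.02),bounds=(LO,HI));q=s.x;P,M=fk(q)
    return q,np.linalg.norm(P-p)*1e3,np.degrees((R.inv()*M).magnitude())
E
python3 - <<'E'
from k import *
d=json.load(open("log.json"));print(fk(d[-1][0])[0]-d[-1][1])
mid=(LO+HI)/2;rng=np.random.default_rng(0)
mj=np.array([.651,.007])
T={"wide":([.434,-.279,.097]),"wshelf":[*(mj+.067*SY),.147],"nshelf":[*(mj-.057*SY),.147],"nar":[.448,.29,.097]}
for tilt in(33,40):
  for n,g in T.items():
    for flip in(0,1):
      R=ori(tilt)*Ro.from_euler("z",np.pi*flip);p=np.array(g)+.019*R.as_matrix()[:,2];best=[]
      for _ in range(15):
        q,e,a=ik(p,R,rng.uniform(LO,HI),.003,mid)
        if e<1 and a<.5: best.append((-min(np.minimum(q-LO,HI-q)[1:]),q))
      best.sort(key=lambda b:b[0]);out=[]
      for b in best:
        if all(np.linalg.norm(b[1]-o[1])>.6 for o in out): out.append(b)
      for b in out[:3]: print(tilt,n,flip,round(-b[0],2),b[1].round(2))
E
```

```text
[ 1.90454651e-07  2.58381449e-07 -2.16224150e-07]
33 wide 0 0.09 [0.65 0.84 0.1  2.47 3.78 0.75 1.63]
33 wide 1 0.13 [ 1.25  0.99 -0.95  2.43  2.49  0.64 -0.19]
33 wshelf 0 0.24 [-0.37  0.74  0.17  2.14  2.94  0.28  1.46]
33 wshelf 1 0.45 [ 0.14  0.81 -0.68  2.11  1.98  0.67 -0.57]
33 nshelf 0 0.28 [-0.04  0.72  0.05  2.16  3.17  0.32  1.49]
33 nshelf 1 0.42 [ 0.44  0.82 -0.74  2.14  2.09  0.59 -0.43]
33 nar 0 0.18 [-0.94  0.82 -0.05  2.38  2.16  0.64  1.53]
33 nar 1 0.21 [-0.52  0.91 -0.75  2.35  1.85  1.1  -1.25]
33 nar 1 0.0 [-1.53  1.33  1.3   2.41  4.14  0.87  2.66]
40 wide 0 0.02 [0.7  0.93 0.12 2.54 3.78 1.01 1.75]
40 wide 1 0.05 [ 1.32  1.09 -1.01  2.51  2.68  0.79 -0.25]
40 wshelf 0 0.32 [-0.38  0.78  0.14  2.24  2.9   0.55  1.47]
40 wshelf 1 0.34 [ 0.17  0.87 -0.78  2.22  2.19  0.91 -0.76]
40 nshelf 0 0.29 [-0.07  0.77  0.1   2.27  3.19  0.6   1.46]
40 nshelf 1 0.32 [ 0.5   0.89 -0.85  2.24  2.32  0.83 -0.61]
40 nar 0 0.12 [-0.96  0.89 -0.13  2.44  2.15  0.88  1.42]
40 nar 1 0.14 [-0.61  0.98 -0.75  2.42  1.9   1.3  -1.42]
40 nar 1 0.0 [-1.6   1.47  1.38  2.47  4.    0.96  2.66]
```

```bash
cat >> k.py <<'E'
def G(g,tilt=35,flip=1,psi=PSI):
    R=ori(tilt,psi)*Ro.from_euler("z",np.pi*flip);return np.array(g)+.019*R.as_matrix()[:,2],R
def rows(q1,n,claw):
    s=r.get_state();q0=s["q"];P0,R0=fk(q0)
    for i in range(1,n+1):
        P,R=fk(q0+(q1-q0)*i/n)
        print([claw,*R0.inv().apply((P-P0)*1e3).round(0).astype(int).tolist(),*(R0.inv()*R).as_rotvec(degrees=True).round(1).tolist()],P.round(2))
def delta(p,R):
    s=r.get_state();R0=Ro.from_quat(s["eef_rot"])
    print("shift",R0.inv().apply(p-s["tool_pos"]).__mul__(1e3).round(1),"turn",(R0.inv()*R).as_rotvec(degrees=True).round(2),"clk",s["clock"],"q",s["q"].round(2))
E
python3 - <<'E'
from k import *
p,R=G([.434,-.279,.160]);q,e,a=ik(p,R,np.array([1.25,.99,-.95,2.43,2.49,.64,-.19]),.003,(LO+HI)/2);print(q.round(3),e,a)
rows(q,16,.8)
E
```

```text
[ 1.322  0.849 -1.029  2.422  2.39   0.514 -0.138] 0.0005797088484344724 0.00022005107185242304
[0.8, -15, -8, 22, 1.3, -0.8, -9.5] [ 0.5  -0.24  0.24]
[0.8, -28, -17, 42, 2.7, -0.9, -18.9] [ 0.49 -0.26  0.22]
[0.8, -40, -27, 61, 4.0, -0.3, -28.1] [ 0.48 -0.27  0.2 ]
[0.8, -50, -37, 78, 5.2, 0.9, -37.0] [ 0.47 -0.28  0.18]
[0.8, -58, -48, 94, 6.1, 2.7, -45.8] [ 0.46 -0.29  0.17]
[0.8, -65, -59, 108, 6.4, 5.1, -54.2] [ 0.45 -0.29  0.15]
[0.8, -69, -69, 120, 6.1, 7.9, -62.4] [ 0.45 -0.29  0.13]
[0.8, -72, -79, 129, 5.1, 11.0, -70.2] [ 0.44 -0.29  0.12]
[0.8, -72, -87, 136, 3.1, 14.2, -77.6] [ 0.43 -0.29  0.11]
[0.8, -72, -93, 141, 0.3, 17.4, -84.7] [ 0.43 -0.29  0.11]
[0.8, -70, -97, 142, -3.6, 20.3, -91.4] [ 0.43 -0.29  0.1 ]
[0.8, -67, -99, 141, -8.4, 22.6, -97.8] [ 0.43 -0.29  0.1 ]
[0.8, -65, -97, 137, -14.1, 24.2, -103.7] [ 0.43 -0.28  0.11]
[0.8, -62, -92, 129, -20.6, 24.8, -109.2] [ 0.44 -0.28  0.11]
[0.8, -61, -84, 119, -27.7, 24.1, -114.4] [ 0.44 -0.28  0.13]
[0.8, -61, -73, 105, -35.3, 22.1, -119.1] [ 0.44 -0.28  0.14]
```

Request:
move_arm(
  targets=[
    [[0.8,0,0,0,1.3,-0.8,-9.5],[0.8,0,0,0,2.7,-0.9,-18.9],[0.8,0,0,0,4.0,-0.3,-28.1],[0.8,0,0,0,5.2,0.9,-37],[0.8,0,0,0,6.1,2.7,-45.8],[0.8,0,0,0,6.4,5.1,-54.2],[0.8,0,0,0,6.1,7.9,-62.4],[0.8,0,0,0,5.1,11,-70],[0.8,0,0,0,3.1,14.2,-77.6],[0.8,0,0,0,0.3,17.4,-84.7]],
  ],
)

```text
clock: 6.42
tool_pos: [0.5099, -0.2316, 0.258]
eef_rot: [0.398, 0.901, -0.065, 0.16]
contact_force: [0.8, 0.1, 0.1]
opening: 0.801
finger_force: 0.0
```

```bash
python3 - <<'E'
from k import *
p,R=G([.434,-.279,.170]);delta(p,R)
q,e,a=ik(p,R,r.get_state()["q"],.01);print(q.round(3),e,a);rows(q,6,.8)
E
```

```text
shift [ 43.  -81.4  93.7] turn [-20.44 -14.03 -40.59] clk 6.425 q [ 0.47  0.42 -0.36  2.03  0.72  0.55  0.3 ]
[ 1.414  0.925 -1.246  2.41   2.105  0.626  0.136] 0.007880542579227337 0.003418898596726443
[0.8, 17, -45, 43, 2.3, 2.0, -9.0] [ 0.48 -0.26  0.21]
[0.8, 32, -77, 77, 1.6, 3.3, -17.6] [ 0.45 -0.28  0.17]
[0.8, 45, -94, 102, -1.8, 2.9, -25.3] [ 0.44 -0.29  0.15]
[0.8, 53, -99, 116, -7.2, 0.1, -31.9] [ 0.43 -0.29  0.13]
[0.8, 53, -92, 114, -13.7, -5.4, -37.0] [ 0.44 -0.28  0.13]
[0.8, 43, -81, 94, -20.4, -14.0, -40.6] [ 0.44 -0.28  0.15]
```

Request:
move_arm(
  targets=[
    [[0.8,7,-14,16,2.3,2,-9],[0.8,14,-27,31,1.6,3.3,-17.6],[0.8,21,-41,47,-1.8,2.9,-25.3],[0.8,29,-54,62,-7.2,0.1,-31.9],[0.8,36,-68,78,-13.7,-5.4,-37],[0.8,43,-81,94,-20.4,-14,-40.6],[0.8,43,-81,94,-20.4,-14,-40.6],[0.8,43,-81,94,-20.4,-14,-40.6],[0.8,43,-81,94,-20.4,-14,-40.6]],
  ],
)

```text
clock: 7.55
tool_pos: [0.4469, -0.278, 0.1545]
eef_rot: [0.019, 0.953, -0.006, 0.302]
contact_force: [0.1, -0.1, -2.3]
opening: 0.801
finger_force: 0.0
```

```bash
python3 - <<'E'
from k import *
p,R=G([.434,-.279,.170]);delta(p,R)
p,R=G([.434,-.279,.097]);delta(p,R)
q,e,a=ik(p,R,r.get_state()["q"],.01);print(q.round(3),e,a)
E
```

```text
shift [ 1.6 -1.5 -1. ] turn [-0.02  0.22  0.  ] clk 7.55 q [ 1.32  0.82 -1.02  2.42  2.39  0.48 -0.15]
shift [43.7 -1.5 58.6] turn [-0.02  0.22  0.  ] clk 7.55 q [ 1.32  0.82 -1.02  2.42  2.39  0.48 -0.15]
[ 1.288  1.03  -1.004  2.456  2.509  0.697 -0.169] 0.0018123878728457457 0.0005544996372932367
```

Request:
move_arm(
  targets=[
    [[0.8,11,-1,15,0,0,0],[0.8,22,-1,29,0,0,0],[0.8,33,-1,44,0,0,0],[0.8,43.5,-1.5,58.5,0,0,0],[0.8,43.5,-1.5,58.5,0,0,0],[0.1,43.5,-1.5,58.5,0,0,0],[0.1,43.5,-1.5,58.5,0,0,0],[0.1,43.5,-1.5,58.5,0,0,0],[0.1,43.5,-1.5,58.5,0,0,0],[0.1,43.5,-1.5,58.5,0,0,0]],
  ],
  newtons=25,
)

```text
clock: 8.8
tool_pos: [0.4453, -0.2793, 0.0815]
eef_rot: [0.019, 0.953, -0.006, 0.301]
contact_force: [0.0, 0.9, 1.2]
opening: 0.256
finger_force: 0.0
```

```bash
python3 - <<'E'
from k import *
delta(*G([.434,-.279,.097]))
for n in("scene","top"): cv2.imwrite(f"pics/{n}3.png",r.snapshot(n)[:,:,::-1])
S=cv2.imread("pics/scene3.png")[140:240,230:330];T=cv2.imread("pics/top3.png")[220:320,300:400]
cv2.imwrite("pics/v3.png",np.hstack([cv2.resize(S,(400,400)),cv2.resize(T,(400,400))]))
E
```

```text
shift [ 0.4 -0.1 -0.2] turn [-0.01  0.06 -0.04] clk 8.8 q [ 1.29  1.03 -1.01  2.46  2.5   0.7  -0.16]
```

View pics/v3.png

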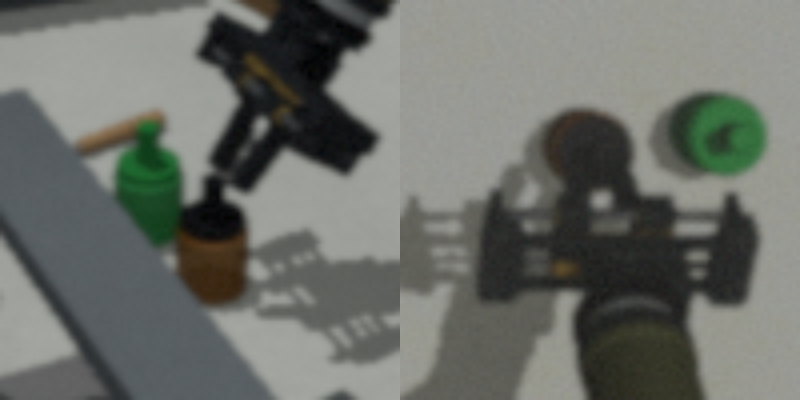

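The jar stands undisturbed, with the fingers at its stopper (scene crop (225,180)). Finger force is not yet confirmed, so I hold for one more moment.

Request:
move_arm(
  targets=[
    [[0.1,0,0,0,0,0,0],[0.1,0,0,0,0,0,0]],
  ],
)

```text
clock: 9.15
tool_pos: [0.4453, -0.2793, 0.0814]
eef_rot: [0.019, 0.953, -0.006, 0.301]
contact_force: [-0.2, -0.4, -0.2]
opening: 0.098
finger_force: 0.1
```

```bash
python3 - <<'E'
from k import *
s=r.get_state();p=s["tool_pos"];R=Ro.from_quat(s["eef_rot"]).as_matrix();g=p-.019*R[:,2]
for n in("scene","top"): print(n,"tcp",proj(n,p),"grasp",proj(n,g),"jar top",proj(n,[.434,-.279,.11]))
for n,x0,y0 in(("scene",265,170),("top",325,235)):
    I=r.snapshot(n)[:,:,::-1];cv2.imwrite(f"pics/{n}4.png",I);I=I[y0:y0+50,x0:x0+50];I=cv2.convertScaleAbs(I,alpha=2.5)
    cv2.imwrite(f"pics/z{n}.png",cv2.resize(I,(400,400),interpolation=cv2.INTER_CUBIC))
cv2.imwrite("pics/v4.png",np.hstack([cv2.imread("pics/zscene.png"),cv2.imread("pics/ztop.png")]))
E
```

```text
scene tcp [279.86124811 194.31597501] grasp [282.85538674 189.67867709] jar top [282.99471691 186.33919641]
top tcp [346.54360884 253.06089255] grasp [347.41021297 257.04419963] jar top [348.23256214 257.48328453]
```

View pics/v4.png

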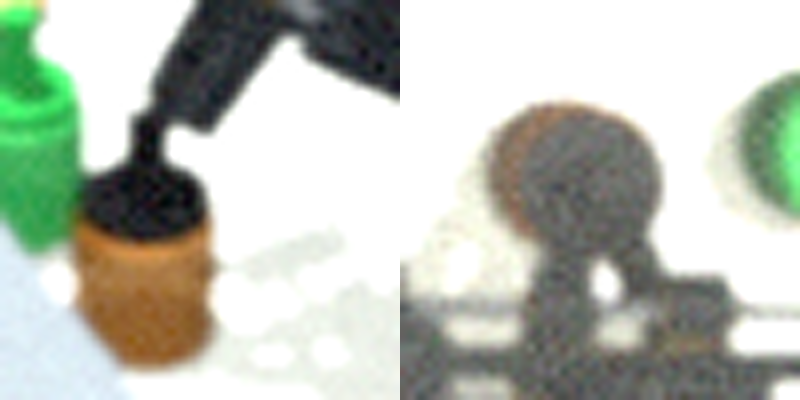

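```bash
python3 - <<'E'
from k import *
print("pose1",proj("scene",[.3824,-.324,.2158]),"seen ~(301,135)",proj("top",[.3824,-.324,.2158]),"seen ~(377,289)")
print("pose2",proj("scene",[.4421,-.3569,.1793]),"seen tip(284,152)+(272,143)",proj("top",[.4421,-.3569,.1793]))
X=tri((301,135),(377,289));print(X,proj("scene",X),proj("top",X))
E
```

```text
pose1 [290.72472173 148.75900296] seen ~(301,135) [372.44814746 279.13839267] seen ~(377,289)
pose2 [270.03742918 158.2653065 ] seen tip(284,152)+(272,143) [380.36751259 255.64846788]
[ 0.35646298 -0.32023515  0.26145173] [298.66408299 134.90474174] [375.51620717 291.53917587]
```

```bash
python3 - <<'E'
from k import *
s=r.get_state();p=s["tool_pos"];z=Ro.from_quat(s["eef_rot"]).as_matrix()[:,2]
for k in(.03,.04,.045,.05,.055):print(k,proj("scene",p-k*z).round(1),proj("top",p-k*z).round(1))
print("seen scene ~(287.5,184)")
p0=np.array([.204,-.590,.2]);
for k in(0,.03,.045,.06):print("start",k,proj("scene",p0+[0,0,k]).round(1),proj("top",p0+[0,0,k]).round(1))
print("base",proj("top",[0,0,0]),proj("scene",[0,0,0]))
S=cv2.imread("pics/scene0.png");T=cv2.imread("pics/top0.png")
for y in range(84,120,2): print(y,"".join("#" if v<55 else "." for v in S[y,265:335].max(1)))
E
```

```text
0.03 [284.6 187. ] [347.9 259.4]
0.04 [286.2 184.5] [348.4 261.6]
0.045 [287.  183.3] [348.6 262.7]
0.05 [287.8 182. ] [348.9 263.8]
0.055 [288.6 180.8] [349.1 264.9]
seen scene ~(287.5,184)
start 0 [296.6 114. ] [471.4 341.8]
start 0.03 [296.9 106.7] [476.8 345. ]
start 0.045 [297. 103.] [479.6 346.7]
start 0.06 [297.2  99.2] [482.5 348.4]
base [259.34539893 393.98721111] [434.13111477 221.29931514]
84 .....#..##################..#####.#########################...........
86 .......###################################################............
88 ........###.#.###########################################.............
90 .........###.#.##############.....#######################.............
92 #########.##################....#..####################...............
94 ############################.###.###.#.###########....................
96 #################.############.##.###..########.......................
98 #############################..#.........#####........................
100 ############.#############................####........................
102 ########.##...............................####........................
104 #######..................................####.........................
106 ######...................................####.........................
108 ######................................................................
110 ######................................................................
112 ######................................................................
114 #######...............................................................
116 #######...............................................................
118 ########..............................................................
```

The picture shows the shut fingertips above and behind the stopper (scene ≈(287,184)), while the reported TCP projects to (280,194). Three views agree that the real tips lie about 47 mm behind the reported TCP along the tool axis, and the fingers closing on nothing fits that. I will account for it.

```bash
cat >> k.py <<'E'
KO=.047
def G(g,tilt=35,flip=1,psi=PSI,up=0):
    R=ori(tilt,psi)*Ro.from_euler("z",np.pi*flip);return np.array(g)+[0,0,up]+(.019+KO)*R.as_matrix()[:,2],R
E
python3 - <<'E'
from k import *
p,R=G([.434,-.279,.099]);delta(p,R);print(ik(p,R,r.get_state()["q"])[:2])
E
```

```text
shift [-0.8 -0.2 45.1] turn [ 0.    0.06 -0.04] clk 9.25 q [ 1.29  1.03 -1.01  2.46  2.5   0.7  -0.16]
(array([ 1.23667893,  1.1258183 , -0.98142624,  2.40389848,  2.52963263,
        0.75309878, -0.14928875]), np.float64(0.0004669743047703056))
```

Request:
move_arm(
  targets=[
    [[0.75,0,0,0,0,0,0],[0.75,0,0,0,0,0,0],[0.75,0,0,0,0,0,0],[0.75,0,0,0,0,0,0],[0.75,0,0,12,0,0,0],[0.75,0,0,24,0,0,0],[0.75,0,0,35,0,0,0],[0.75,0,0,45,0,0,0],[0.75,0,0,45,0,0,0]],
  ],
)

```text
clock: 10.38
tool_pos: [0.473, -0.2812, 0.0451]
eef_rot: [0.019, 0.953, -0.007, 0.303]
contact_force: [-2.4, -1.1, 7.6]
opening: 0.749
finger_force: 3.7
```

Request:
move_arm(
  targets=[
    [[0.05,0,0,0,0,0,0],[0.05,0,0,0,0,0,0],[0.05,0,0,0,0,0,0],[0.05,0,0,0,0,0,0],[0.05,0,0,0,0,0,0],[0.05,0,0,0,0,0,0]],
  ],
  newtons=25,
)

```text
clock: 11.12
tool_pos: [0.4741, -0.2831, 0.0464]
eef_rot: [0.02, 0.952, -0.009, 0.304]
contact_force: [0.0, -3.9, 10.1]
opening: 0.223
finger_force: 26.4
```

Gripped (26 N at the jar's width). Lift it straight up and look.

Request:
move_arm(
  targets=[
    [[0.05,-11,0,-16,0,0,0],[0.05,-23,0,-33,0,0,0],[0.05,-34,0,-49,0,0,0],[0.05,-46,0,-66,0,0,0],[0.05,-57,0,-82,0,0,0],[0.05,-57,0,-82,0,0,0],[0.05,-57,0,-82,0,0,0]],
  ],
)

```text
clock: 12.0
tool_pos: [0.4701, -0.2803, 0.1433]
eef_rot: [0.02, 0.954, -0.006, 0.3]
contact_force: [0.2, 0.3, -3.4]
opening: 0.221
finger_force: 25.5
```

```bash
python3 - <<'E'
from k import *
s=r.get_state();p=s["tool_pos"];z=Ro.from_quat(s["eef_rot"]).as_matrix()[:,2];print(p,s["q"].round(2))
g=p-(.019+.040)*z;print("grasp pt est",g)
for n in("scene","top"): 
    I=r.snapshot(n)[:,:,::-1];cv2.imwrite(f"pics/{n}5.png",I)
S=cv2.imread("pics/scene5.png");T=cv2.imread("pics/top5.png")
h,sa,v=cv2.split(cv2.cvtColor(S,cv2.COLOR_BGR2HSV));print(comps((h<20)&(sa>120)&(v>25)))
a=cv2.convertScaleAbs(S[110:230,220:340],alpha=1.8);b=cv2.convertScaleAbs(T[200:320,290:410],alpha=1.8)
cv2.imwrite("pics/v5.png",cv2.resize(np.hstack([a,b]),(800,400),interpolation=cv2.INTER_CUBIC))
E
```

```text
[ 0.47007152 -0.2803006   0.14330164] [ 1.27  0.85 -1.    2.37  2.36  0.49 -0.13]
grasp pt est [ 0.43628064 -0.27897117  0.1916484 ]
[([469.5, 25.1], [408, 0, 152, 70, 5091]), ([385.0, 89.0], [337, 5, 91, 152, 6619]), ([280.6, 123.5], [273, 115, 19, 16, 112]), ([161.5, 134.9], [143, 117, 35, 36, 746]), ([314.3, 137.1], [311, 134, 7, 6, 15]), ([284.6, 183.0], [277, 174, 17, 19, 262]), ([262.0, 271.6], [254, 259, 17, 24, 285]), ([388.1, 331.7], [380, 319, 19, 24, 280])]
```

View pics/v5.png

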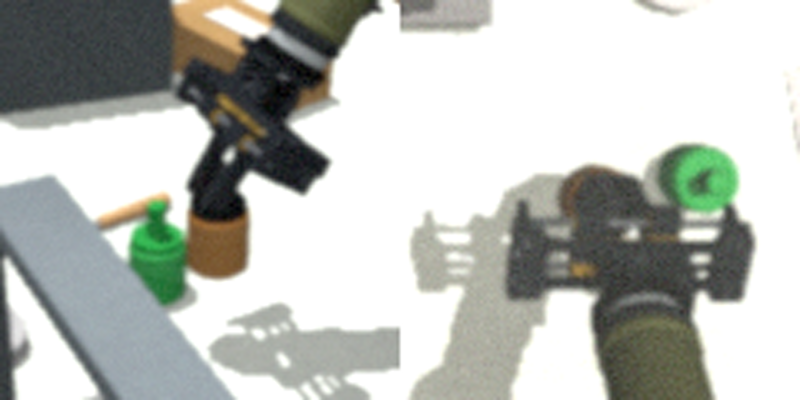

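Picture: the wide jar hangs upright in the fingers (scene ≈(285,183)), with green untouched. Now plan the carry.

```bash
cat >> k.py <<'E'
MJ=np.array([.651,.007])
def J(base,dx=.040,dz=.0464,tilt=35):
    R=ori(tilt)*Ro.from_euler("z",np.pi); return np.array([base[0]+dx*SX[0],base[1]+dx*SX[1],base[2]+dz]),R
E
python3 - <<'E'
from k import *
print(proj("scene",[.434,-.279,.036]),proj("scene",[.430,-.276,.133]),"seen 282.7,205.9 / 284.6,183.0")
s=r.get_state();q=s["q"]
t=MJ+.067*SY
W=[[.52,-.10,.10],[*(t-.12*SX),.085],[*t,.075],[*t,.05]]
for w in W:
    p,R=J(w);delta(p,R);q,e,a=ik(p,R,q,.01);print(" ik",q.round(2),round(e,3))
E
```

```text
[282.61372554 204.46884176] [284.62443355 180.5965671 ] seen 282.7,205.9 / 284.6,183.0
shift [-69.3 181.9  45. ] turn [ 0.07 -0.03 -0.1 ] clk 12.1 q [ 1.27  0.85 -1.    2.37  2.36  0.49 -0.13]
 ik [ 0.75  0.87 -1.08  2.41  2.18  0.86 -0.44] 0.003
shift [-65.8 361.   61.3] turn [ 0.07 -0.03 -0.1 ] clk 12.1 q [ 1.27  0.85 -1.    2.37  2.36  0.49 -0.13]
 ik [ 0.27  0.93 -1.1   2.39  2.    1.14 -0.71] 0.003
shift [-158.4  361.1  138.2] turn [ 0.07 -0.03 -0.1 ] clk 12.1 q [ 1.27  0.85 -1.    2.37  2.36  0.49 -0.13]
 ik [ 0.32  0.98 -1.02  2.06  1.95  0.96 -0.38] 0.002
shift [-144.1  361.   158.7] turn [ 0.07 -0.03 -0.1 ] clk 12.1 q [ 1.27  0.85 -1.    2.37  2.36  0.49 -0.13]
 ik [ 0.31  1.03 -1.01  2.07  2.01  0.99 -0.42] 0.0
```

Request:
move_arm(
  targets=[
    [[0.05,-23,45,12,0,0,0],[0.05,-46,91,26,0,0,0],[0.05,-69,137,42,0,0,0],[0.05,-69,182,46,0,0,0],[0.05,-68,227,50,0,0,0],[0.05,-67,272,54,0,0,0],[0.05,-66,317,58,0,0,0],[0.05,-66,361,61,0,0,0],[0.05,-66,361,61,0,0,0],[0.05,-66,361,61,0,0,0]],
  ],
)

```text
clock: 13.35
tool_pos: [0.5736, 0.0763, 0.1314]
eef_rot: [0.019, 0.954, -0.006, 0.3]
contact_force: [0.6, -1.0, -2.9]
opening: 0.224
finger_force: 24.7
```

```bash
python3 - <<'E'
from k import *
t=MJ+.067*SY
for w in [[*(t-.12*SX),.085],[*t,.075],[*t,.05]]: delta(*J(w))
for n in("scene","top"): cv2.imwrite(f"pics/{n}6.png",r.snapshot(n)[:,:,::-1])
E
```

```text
shift [-0.1  0.9  0.1] turn [-0.04 -0.07 -0.01] clk 13.35 q [ 0.29  0.94 -1.14  2.38  1.99  1.16 -0.69]
shift [-92.8   0.9  77. ] turn [-0.04 -0.07 -0.01] clk 13.35 q [ 0.29  0.94 -1.14  2.38  1.99  1.16 -0.69]
shift [-78.4   1.   97.5] turn [-0.04 -0.07 -0.01] clk 13.35 q [ 0.29  0.94 -1.14  2.38  1.99  1.16 -0.69]
```

Request:
move_arm(
  targets=[
    [[0.05,-23,1,19,0,0,0],[0.05,-46,1,38,0,0,0],[0.05,-70,1,58,0,0,0],[0.05,-93,1,77,0,0,0],[0.05,-93,1,77,0,0,0],[0.05,-88,1,84,0,0,0],[0.05,-83,1,91,0,0,0],[0.05,-80,1,95.5,0,0,0],[0.05,-80,1,95.5,0,0,0]],
  ],
)

```text
clock: 14.58
tool_pos: [0.6939, 0.0729, 0.0994]
eef_rot: [0.019, 0.954, -0.006, 0.3]
contact_force: [0.5, 0.3, -2.6]
opening: 0.218
finger_force: 25.0
```

```bash
python3 - <<'E'
from k import *
t=MJ+.067*SY
delta(*J([*t,.05]))
for n in("scene","top"): cv2.imwrite(f"pics/{n}7.png",r.snapshot(n)[:,:,::-1])
S=cv2.imread("pics/scene7.png");T=cv2.imread("pics/top7.png")
h,sa,v=cv2.split(cv2.cvtColor(S,cv2.COLOR_BGR2HSV));print(comps(((h<20)&(sa>120)&(v>25))[220:,:350]))
a=cv2.convertScaleAbs(S[215:335,200:320],alpha=1.8);b=cv2.convertScaleAbs(T[150:270,190:310],alpha=1.8)
cv2.imwrite("pics/v7.png",cv2.resize(np.hstack([a,b]),(800,400),interpolation=cv2.INTER_CUBIC))
E
```

```text
shift [ 1.9 -0.6  2.3] turn [ 0.01 -0.03 -0.01] clk 14.575 q [ 0.32  1.04 -1.04  2.06  2.    1.01 -0.4 ]
[([261.9, 56.7], [254, 39, 17, 38, 276]), ([283.3, 67.0], [280, 55, 8, 23, 141])]
```

View pics/v7.png

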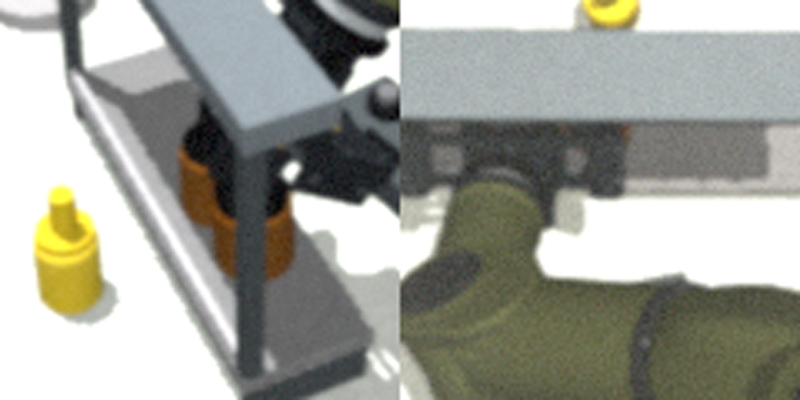

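Picture: the wide jar is just above the board behind the lamp post. Its body spans ≈264–288 px with its base near row 299, the middle jar's left edge is at 254 px, and yellow is untouched. I check this numerically against the expectation.

```bash
cat > chk.py <<'E'
from k import *
def expect(X,rad,zb):
    c,R,t=cam("scene");o=(-R.T@t)[:2]-X[:2];d=o/np.linalg.norm(o);n=np.array([-d[1],d[0]])
    e=[proj("scene",[*(X[:2]+k*n*rad),zb+.036])[0] for k in(1,-1)]
    return sorted(np.round(e,1)),proj("scene",[*(X[:2]+d*rad),zb]).round(1)
E
python3 - <<'E'
from chk import *
s=r.get_state();w=s["tool_pos"]-np.array([.040*SX[0],.040*SX[1],.0464])
print("wide",w,expect(w,.032,w[2])," mid",expect(MJ,.027,.05))
for d in(-.01,.01): print(d,expect(w[:2]+d*SX,.032,w[2]),expect(w[:2]+d*SY,.032,w[2]))
S=cv2.imread("pics/scene7.png")
h,sa,v=cv2.split(cv2.cvtColor(S,cv2.COLOR_BGR2HSV));m=(h<20)&(sa>110)&(v>20)
for y in range(256,302,3): print(y,"".join("#" if k else "." for k in m[y,248:296]))
E
```

```text
wide [0.65452369 0.0747828  0.05394415] ([np.float64(261.2), np.float64(286.4)], array([273.7, 301.3]))  mid ([np.float64(253.0), np.float64(273.3)], array([263.4, 283.1]))
-0.01 ([np.float64(264.8), np.float64(289.9)], array([277.1, 300. ])) ([np.float64(259.7), np.float64(284.6)], array([272.1, 298.6]))
0.01 ([np.float64(257.6), np.float64(282.9)], array([270.3, 302.6])) ([np.float64(262.9), np.float64(288.2)], array([275.3, 304. ]))
256 ................................................
259 ......##........................................
262 ......####......................................
265 ......#########.................................
268 .......#########................................
271 .......##########...............................
274 .......##########...............................
277 ........###########..................##.........
280 .........#############...........######.........
283 ................#######.........########........
286 .................#####..........########........
289 .................######.........########........
292 .................######.........########........
295 ...................####.........######..........
298 ................................##..............
301 ................................................
```

Request:
move_arm(
  targets=[
    [[0.05,0.5,-0.5,2,0,0,0],[0.05,1,-0.5,4,0,0,0],[0.05,1,-0.5,4,0,0,0],[0.05,1,-0.5,4,0,0,0]],
  ],
)

```text
clock: 15.18
tool_pos: [0.6965, 0.0726, 0.0975]
eef_rot: [0.019, 0.953, -0.006, 0.302]
contact_force: [-2.0, -1.5, 5.2]
opening: 0.22
finger_force: 24.6
```

Request:
move_arm(
  targets=[
    [[0.3,0,0,0,0,0,0],[0.4,0,0,0,0,0,0],[0.45,0,0,0,0,0,0],[0.45,0,0,0,0,0,0],[0.45,0,0,-25,0,0,0],[0.45,0,0,-50,0,0,0],[0.45,0,0,-85,0,0,0],[0.45,0,0,-120,0,0,0],[0.45,0,0,-140,0,0,0],[0.45,0,0,-140,0,0,0]],
  ],
)

```text
clock: 16.42
tool_pos: [0.6157, 0.0758, 0.2123]
eef_rot: [0.019, 0.953, -0.006, 0.302]
contact_force: [0.3, -0.7, -0.5]
opening: 0.453
finger_force: 0.0
```

```bash
python3 - <<'E'
from chk import *
for n in("scene","top"): cv2.imwrite(f"pics/{n}8.png",r.snapshot(n)[:,:,::-1])
S=cv2.imread("pics/scene8.png")
h,sa,v=cv2.split(cv2.cvtColor(S,cv2.COLOR_BGR2HSV));m=(h<20)&(sa>110)&(v>20)
for y in range(256,308,3): print(y,"".join("#" if k else "." for k in m[y,248:296]))
print(expect(MJ+.067*SY,.032,.05))
p,R=G([.448,.29,.099],up=.10);delta(p,R)
print(ik(p,R,r.get_state()["q"],.01)[0].round(2))
p,R=G([.448,.29,.101]);delta(p,R);print(ik(p,R,r.get_state()["q"],.01)[0].round(2))
E
```

```text
256 ................................................
259 ......##........................................
262 ......####......................................
265 ......################..........................
268 .......############.............................
271 .......###########..............................
274 .......###########..............................
277 ........###########..................##.........
280 .........#############...........######.........
283 ................#######.........#######.........
286 ................######..........########........
289 ................#######.........#######.........
292 .................#####..........#######.........
295 ..................####..........######..........
298 .....................#..........###.............
301 ................................................
304 ................................................
307 ................................................
([np.float64(261.4), np.float64(286.5)], array([273.8, 302. ]))
shift [151.3 207.9 -26. ] turn [-0.04  0.04 -0.06] clk 16.525 q [ 0.37  0.78 -1.16  2.2   1.77  0.97 -0.4 ]
[-0.29  0.92 -1.13  2.29  1.69  1.33 -0.98]
shift [207.6 207.9  54.3] turn [-0.04  0.04 -0.06] clk 16.525 q [ 0.37  0.78 -1.16  2.2   1.77  0.97 -0.4 ]
[-0.33  1.16 -1.07  2.32  1.89  1.48 -1.13]
```

```bash
python3 - <<'E'
from chk import *
S=cv2.imread("pics/scene8.png");T=cv2.imread("pics/top0.png")
h,sa,v=cv2.split(cv2.cvtColor(S,cv2.COLOR_BGR2HSV));m=((h<20)&(sa>110)&(v>20))|(v<50)
for y in range(302,346,2): print(y,"".join("#" if k else "." for k in m[y,374:406]))
for X in((.448,.29),(.448,.284),(.455,.29)): 
    X=np.array(X);print(X,expect(X,.022,0),"tip",proj("scene",[*X,.11]).round(1),"grip edges",(np.array(proj("scene",[*X,.095]))).round(1),"top tip",proj("top",[*X,.11]).round(1))
g=T[240:270,145:180].max(2)
for y in range(30): print(y+240,"".join("#" if k<60 else "+" if k<95 else "." for k in g[y]))
E
```

```text
302 ................................
304 ................................
306 .................#######........
308 ................#########.......
310 ................#########.......
312 ...............#########........
314 ............############........
316 ...........#############........
318 ..........###############.......
320 .........################.......
322 .........################.......
324 ........#################.......
326 ........################........
328 .......#################........
330 .......################.........
332 ......################..........
334 ......################..........
336 ......################..........
338 .......##############...........
340 .........###########............
342 .............####...............
344 ................................
[0.448 0.29 ] ([np.float64(380.6), np.float64(398.7)], array([385.3, 342.3])) tip [395.1 306.1] grip edges [393.9 310.3] top tip [156.  257.9]
[0.448 0.284] ([np.float64(379.0), np.float64(397.1)], array([383.7, 340.5])) tip [393.4 304.3] grip edges [392.2 308.6] top tip [158.1 257.8]

[... 642 characters left out ...]
#####++###+.........
253 .........+##########++###++........
254 .........+###########+####+........
255 ........+############++###+........
256 .......+#################++........
257 .......+##############+##+.........
258 ........+############+###+.........
259 ........++###########+#++..........
260 .........++#########++++...........
261 ...........++#####++++.............
262 .............++++++................
263 ...................................
264 ...................................
265 ...................................
266 ...................................
267 ...................................
268 ...................................
269 ...................................
```

```bash
python3 - <<'E'
from chk import *
delta(*J([.45,.29,.09],dz=.0494));delta(*J([.45,.29,0],dz=.0494))
E
```

```text
shift [151.1 208.  -19.1] turn [-0.04  0.04 -0.06] clk 16.525 q [ 0.37  0.78 -1.16  2.2   1.77  0.97 -0.4 ]
shift [202.8 208.   54.6] turn [-0.04  0.04 -0.06] clk 16.525 q [ 0.37  0.78 -1.16  2.2   1.77  0.97 -0.4 ]
```

Request:
move_arm(
  targets=[
    [[0.75,30,35,-15,0,0,0],[0.75,60,70,-20,0,0,0],[0.75,90,105,-20,0,0,0],[0.75,110,140,-20,0,0,0],[0.75,130,175,-19,0,0,0],[0.75,151,208,-19,0,0,0],[0.75,151,208,-19,0,0,0],[0.75,151,208,-19,0,0,0]],
  ],
)

```text
clock: 17.52
tool_pos: [0.4898, 0.288, 0.139]
eef_rot: [0.019, 0.954, -0.007, 0.301]
contact_force: [0.7, -0.7, -0.4]
opening: 0.751
finger_force: 0.0
```

```bash
python3 - <<'E'
from chk import *
delta(*J([.45,.29,0],dz=.0494))
E
```

```text
shift [51.3  0.5 73.5] turn [-0.1   0.   -0.01] clk 17.525 q [-0.28  0.94 -1.14  2.28  1.7   1.36 -0.98]
```

Request:
move_arm(
  targets=[
    [[0.75,13,0.5,18,0,0,0],[0.75,26,0.5,37,0,0,0],[0.75,39,0.5,55,0,0,0],[0.75,51,0.5,73.5,0,0,0],[0.75,51,0.5,73.5,0,0,0],[0.05,51,0.5,73.5,0,0,0],[0.05,51,0.5,73.5,0,0,0],[0.05,51,0.5,73.5,0,0,0],[0.05,51,0.5,73.5,0,0,0],[0.05,51,0.5,73.5,0,0,0]],
  ],
  newtons=25,
)

```text
clock: 18.77
tool_pos: [0.4903, 0.2897, 0.0508]
eef_rot: [0.019, 0.953, -0.006, 0.301]
contact_force: [-1.1, -0.3, 0.7]
opening: 0.228
finger_force: 25.0
```

Request:
move_arm(
  targets=[
    [[0.05,0,0,0,0,0,0],[0.05,0,0,0,0,0,0]],
  ],
)

```text
clock: 19.02
tool_pos: [0.4904, 0.2897, 0.0508]
eef_rot: [0.019, 0.953, -0.006, 0.301]
contact_force: [-0.0, 1.0, 1.3]
opening: 0.224
finger_force: 25.0
```

```bash
python3 - <<'E'
from chk import *
t=MJ-.057*SY;print(t);q=r.get_state()["q"]
for w in [[.45,.29,.09],[*(t-.12*SX),.09],[*t,.075],[*t,.0535]]:
    p,R=J(w,dz=.0508);delta(p,R);q,e,a=ik(p,R,q,.01);print(q.round(2),e.round(3))
E
```

```text
[ 0.64872061 -0.04995441]
shift [-51.5  -1.2 -73.9] turn [ 0.03  0.09 -0.05] clk 19.025 q [-0.34  1.14 -1.04  2.31  1.89  1.44 -1.13]
[-0.28  0.94 -1.15  2.28  1.7   1.36 -0.97] 0.001
shift [-127.2 -332.9  -21.1] turn [ 0.03  0.09 -0.05] clk 19.025 q [-0.34  1.14 -1.04  2.31  1.89  1.44 -1.13]
[ 0.59  0.88 -1.07  2.42  2.15  0.94 -0.55] 0.005
shift [-216.7 -332.9   60.2] turn [ 0.03  0.09 -0.05] clk 19.025 q [-0.34  1.14 -1.04  2.31  1.89  1.44 -1.13]
[ 0.54  0.94 -0.96  2.08  2.03  0.77 -0.27] 0.003
shift [-204.4 -332.9   77.8] turn [ 0.03  0.09 -0.05] clk 19.025 q [-0.34  1.14 -1.04  2.31  1.89  1.44 -1.13]
[ 0.54  0.98 -0.96  2.09  2.09  0.81 -0.31] 0.0
```

Request:
move_arm(
  targets=[
    [[0.05,-20,0,-28,0,0,0],[0.05,-45,0,-64,0,0,0],[0.05,-55,-30,-74,0,0,0],[0.05,-66,-80,-66,0,0,0],[0.05,-77,-130,-58,0,0,0],[0.05,-88,-180,-48,0,0,0],[0.05,-100,-230,-40,0,0,0],[0.05,-113,-282,-30,0,0,0],[0.05,-127,-333,-21,0,0,0],[0.05,-127,-333,-21,0,0,0]],
  ],
)

```text
clock: 20.27
tool_pos: [0.5675, -0.0548, 0.1392]
eef_rot: [0.025, 0.954, -0.009, 0.3]
contact_force: [-0.7, -0.0, -0.9]
opening: 0.222
finger_force: 25.0
```

```bash
python3 - <<'E'
from chk import *
t=MJ-.057*SY;q=r.get_state()["q"]
for w in [[*(t-.12*SX),.09],[*t,.075],[*t,.0535]]:
    p,R=J(w,dz=.0508);delta(p,R)
E
```

```text
shift [-1.6  8.1 -0.9] turn [-0.57 -0.09 -0.54] clk 20.275 q [ 0.6   0.88 -1.07  2.42  2.14  0.95 -0.55]
shift [-91.4   9.7  80.1] turn [-0.57 -0.09 -0.54] clk 20.275 q [ 0.6   0.88 -1.07  2.42  2.14  0.95 -0.55]
shift [-79.1   9.8  97.7] turn [-0.57 -0.09 -0.54] clk 20.275 q [ 0.6   0.88 -1.07  2.42  2.14  0.95 -0.55]
```

Request:
move_arm(
  targets=[
    [[0.05,0,0,0,0,0,0],[0.05,0,0,0,0,0,0]],
  ],
)

```text
clock: 20.52
tool_pos: [0.5683, -0.045, 0.1405]
eef_rot: [0.018, 0.953, -0.005, 0.301]
contact_force: [0.0, -0.4, -2.3]
opening: 0.22
finger_force: 25.0
```

```bash
python3 - <<'E'
from chk import *
t=MJ-.057*SY
for w in [[*t,.075],[*t,.0535]]:
    p,R=J(w,dz=.0508);delta(p,R)
S=r.snapshot("scene")[:,:,::-1];w=r.get_state()["tool_pos"]-np.array([.040,-.0016,.0508])
h,sa,v=cv2.split(cv2.cvtColor(S,cv2.COLOR_BGR2HSV));m=((h<20)&(sa>110)&(v>20))
print("held",w,expect(w,.022,w[2]),comps(m[220:300,240:320]))
E
```

```text
shift [-90.3  -2.1  81.3] turn [0.15 0.03 0.09] clk 20.525 q [ 0.59  0.88 -1.07  2.42  2.14  0.95 -0.55]
shift [-77.9  -2.1  98.9] turn [0.15 0.03 0.09] clk 20.525 q [ 0.59  0.88 -1.07  2.42  2.14  0.95 -0.55]
held [ 0.52833297 -0.04330776  0.08971115] ([np.float64(286.2), np.float64(301.9)], array([293.4, 245.6])) [([56.0, 9.1], [48, 3, 13, 15, 90]), ([22.6, 56.3], [14, 39, 17, 40, 341]), ([43.2, 67.7], [40, 57, 8, 22, 137])]
```

Request:
move_arm(
  targets=[
    [[0.05,-22,-0.5,20,0,0,0],[0.05,-45,-1,40,0,0,0],[0.05,-68,-1,61,0,0,0],[0.05,-90,-1,81,0,0,0],[0.05,-90,-1,81,0,0,0],[0.05,-86,-1,87,0,0,0],[0.05,-82,-1,93,0,0,0],[0.05,-78,-1,99,0,0,0],[0.05,-78,-1,99,0,0,0],[0.05,-78,-1,99,0,0,0]],
  ],
)

```text
clock: 21.82
tool_pos: [0.689, -0.0529, 0.1043]
eef_rot: [0.019, 0.953, -0.006, 0.301]
contact_force: [-0.2, -0.1, -1.3]
opening: 0.224
finger_force: 25.0
```

```bash
cat > see.py <<'E'
from chk import *
import sys
S=r.snapshot("scene")[:,:,::-1]
h,sa,v=cv2.split(cv2.cvtColor(S,cv2.COLOR_BGR2HSV));m=((h<20)&(sa>110)&(v>20))
for y in range(228,302,3): print(y,"".join("#" if k else "." for k in m[y,235:296]))
E
python3 - <<'E'
import see
from chk import *
t=MJ-.057*SY;delta(*J([*t,.0495],dz=.0508))
s=r.get_state();w=s["tool_pos"]-np.array([.040,-.0016,.0508]);print(w,expect(w,.022,w[2]),expect(t,.022,.05))
E
```

```text
228 .............................................................
231 .............................................................
234 .............................................................
237 .............................................................
240 .............................................................
243 .............................................................
246 ............###..............................................
249 ............#############....................................
252 ............############.....................................
255 .............########........................................
258 .............########........................................
261 .............#########.......................................
264 ...............##############.######.........................
267 ...................##############............................
270 ....................###########..............................
273 ....................###########..............................
276 ....................###########....................#.........
279 ......................############..............#####........
282 ..........................##########.........########........
285 .............................#######.........########........
288 .............................#######.........########........
291 .............................######..........#######.........
294 ..............................#####..........#######.........
297 .................................##..........#####...........
300 .............................................................
shift [2.9 1.4 3.1] turn [ 0.01  0.08 -0.04] clk 21.875 q [ 0.54  0.98 -0.95  2.09  2.09  0.8  -0.31]
[ 0.64916385 -0.05134871  0.05370912] ([np.float64(246.4), np.float64(262.3)], array([254.8, 266.9])) ([np.float64(246.8), np.float64(262.6)], array([255.2, 268.1]))
```

Request:
move_arm(
  targets=[
    [[0.05,1.5,1,1.5,0,0,0],[0.05,2.5,1.4,3.5,0,0,0],[0.05,2.5,1.4,3.5,0,0,0],[0.05,2.5,1.4,3.5,0,0,0]],
  ],
)

```text
clock: 22.38
tool_pos: [0.6897, -0.0512, 0.1008]
eef_rot: [0.019, 0.953, -0.006, 0.302]
contact_force: [-1.4, 1.5, 4.6]
opening: 0.23
finger_force: 25.0
```

Touching the board (about 6 N). Release and back off.

Request:
move_arm(
  targets=[
    [[0.3,0,0,0,0,0,0],[0.4,0,0,0,0,0,0],[0.45,0,0,0,0,0,0],[0.45,0,0,0,0,0,0],[0.45,0,0,-25,0,0,0],[0.45,0,0,-50,0,0,0],[0.45,0,0,-85,0,0,0],[0.45,0,0,-120,0,0,0],[0.45,0,0,-140,0,0,0],[0.45,0,0,-140,0,0,0]],
  ],
)

```text
clock: 23.62
tool_pos: [0.6088, -0.0484, 0.2159]
eef_rot: [0.019, 0.953, -0.006, 0.302]
contact_force: [0.7, -0.6, -0.6]
opening: 0.456
finger_force: 0.0
```

```bash
python3 - <<'E'
import see
from chk import *
# adjust check: edges of each body at rows, vs expected (+1 px bias)
for n,X,rad in(("wide",MJ+.067*SY,.032),("mid",MJ,.027),("nar",MJ-.057*SY,.022)): print(n,expect(X,rad,.05),"per +10mm x",expect(X+.01*SX,rad,.05)[0],"per +10mm y",expect(X+.01*SY,rad,.05)[0])
# top-view front of bodies visible below lamp edge
T=r.snapshot("top")[:,:,::-1];cv2.imwrite("pics/top9.png",T)
for y in range(184,202,1): print(y,"".join("#" if max(k)<48 else "o" if int(k[2])-int(k[0])>14 else "." for k in T[y,205:300]))
E
```

```text
228 .............................................................
231 .............................................................
234 .............................................................
237 .............................................................
240 .............................................................
243 .............................................................
246 .............##..............................................
249 ............#############....................................
252 .............###########.....................................
255 .............########........................................
258 .............########........................................
261 .............#########.......................................
264 ..............######################.........................
267 ..................###############............................
270 ....................###########..............................
273 ....................##########...............................
276 ....................###########.........
[... 2160 characters left out ...]

195 ................#############oooo......o.ooooooooo#...........o#ooo............................
196 ..................#########oooo#............oooo...............................................
197 .................o..######oooo#................................................................
198 ...................oooooooooo.#................................................................
199 ........................o.o....................................................................
200 ..........................#....................................................................
201 ...............................................................................................
```

```bash
python3 - <<'E'
from chk import *
c={}
for n,u,v,rad in(("wide",228,197.3,.032),("mid",249.3,195,.027),("nar",269.3,193.6,.022)):
    p=ray("top",u,v,.122)[:2]+rad*SX;d=p-O;c[n]=p;print(n,p.round(4),"shelf",(d@SX).round(4),(d@SY).round(4))
print(np.linalg.norm(c["wide"]-c["mid"]),np.linalg.norm(c["nar"]-c["mid"]))
E
```

```text
wide [0.6532 0.0704] shelf -0.0 0.0805
mid [0.6533 0.0076] shelf 0.0026 0.0177
nar [ 0.6509 -0.0513] shelf 0.0025 -0.0412
0.06278787752416247 0.058964376672662196
```

Row confirmed from the top view: all within ~3 mm of the line, centre distances ≈63–67 and 59 mm. Now the keys.

```bash
python3 - <<'E'
from chk import *
q0=r.get_state()["q"]
for tilt in(35,20,5):
  for n,k in(("L",[.4418,.0357,.049]),("S",[.4553,-.0369,.049])):
    R=ori(tilt,.19)*Ro.from_euler("z",np.pi);a=np.radians(tilt)
    p=np.array(k)+[.009*np.cos(a),0,.009*np.sin(a)]+.040*R.as_matrix()[:,2]
    q,e,_=ik(p,R,q0,.01);print(tilt,n,q.round(2),e.round(2),p.round(4),"margin",np.minimum(q-LO,HI-q).min().round(2))
    R=ori(tilt)*Ro.from_euler("z",np.pi);q,e,_=ik(p,R,q0,.01);print("  psi-.04",q.round(2),e.round(2),np.minimum(q-LO,HI-q).min().round(2))
E
```

```text
35 L [ 0.55  1.44 -1.47  2.56  2.09  1.52 -0.29] 28.18 [0.4717 0.04   0.0214] margin 0.0
  psi-.04 [ 0.35  1.44 -1.47  2.56  1.97  1.76 -0.68] 27.73 0.0
35 S [ 0.8   1.47 -1.47  2.56  2.17  1.42 -0.07] 17.02 [ 0.4852 -0.0326  0.0214] margin 0.0
  psi-.04 [ 0.63  1.45 -1.47  2.56  2.08  1.63 -0.42] 23.33 0.0
20 L [ 0.38  1.11 -1.02  2.52  2.12  1.03 -0.53] 0.0 [0.4637 0.0383 0.0145] margin 0.04
  psi-.04 [ 0.3   1.12 -1.03  2.51  2.04  1.12 -0.78] 0.01 0.05
20 S [ 0.58  1.09 -0.97  2.46  2.16  0.89 -0.32] 0.0 [ 0.4772 -0.0343  0.0145] margin 0.1
  psi-.04 [ 0.5   1.1  -0.99  2.48  2.1   1.01 -0.59] 0.0 0.08
5 L [ 0.35  1.01 -0.9   2.27  1.6   0.73 -0.01] 0.0 [0.4542 0.0364 0.0099] margin 0.29
  psi-.04 [ 0.34  1.01 -0.92  2.27  1.59  0.76 -0.25] 0.0 0.29
5 S [ 0.51  1.   -0.88  2.23  1.55  0.69  0.22] 0.0 [ 0.4677 -0.0362  0.0099] margin 0.33
  psi-.04 [ 0.49  1.   -0.88  2.23  1.56  0.72 -0.04] 0.0 0.33
```

```bash
cat >> chk.py <<'E'
def K(k,up):
    R=ori(5)*Ro.from_euler("z",np.pi);return np.array(k)+[0,0,up]+.040*R.as_matrix()[:,2],R
KL=[.4425,.0357,.049];KS=[.4555,-.0369,.049]
E
python3 - <<'E'
from chk import *
delta(*K(KL,.1));delta(*K(KL,.02))
E
```

```text
shift [196.6  77.5  -9.5] turn [-2.000e-02  3.006e+01 -7.000e-02] clk 23.725 q [ 0.62  0.69 -1.03  2.24  1.89  0.69 -0.28]
shift [242.5  77.5  56. ] turn [-2.000e-02  3.006e+01 -7.000e-02] clk 23.725 q [ 0.62  0.69 -1.03  2.24  1.89  0.69 -0.28]
```

Request:
move_arm(
  targets=[
    [[0.3,20,0,-25,0,0,0],[0.1,55,10,-35,0,5,0],[0,95,25,-35,0,12,0],[0,135,45,-30,0,20,0],[0,165,65,-20,0,26,0],[0,196,77,-10,0,30,0],[0,196,77,-10,0,30,0],[0,196,77,-10,0,30,0],[0,196,77,-10,0,30,0],[0,196,77,-10,0,30,0]],
  ],
  newtons=20,
)

```text
clock: 24.98
tool_pos: [0.4462, 0.0348, 0.1108]
eef_rot: [0.021, 0.999, -0.001, 0.045]
contact_force: [-0.5, 0.3, -1.1]
opening: 0.007
finger_force: 0.0
```

```bash
python3 - <<'E'
from chk import *
delta(*K(KL,.02))
s=r.get_state();p=s["tool_pos"];z=Ro.from_quat(s["eef_rot"]).as_matrix()[:,2]
for k in(.03,.04,.05):print(k,proj("scene",p-k*z).round(1),proj("top",p-k*z).round(1))
S=r.snapshot("scene")[:,:,::-1]
for y in range(212,262,2): print(y,"".join("#" if q<48 else "." for q in S[y,300:375].max(1)))
E
```

```text
shift [ 7.6  0.8 81.3] turn [-0.01  0.14 -0.08] clk 24.975 q [ 0.37  0.76 -0.93  2.24  1.2   0.68  0.07]
0.03 [335.5 233.5] [241.3 257.9]
0.04 [336.1 230.6] [241.  258.5]
0.05 [336.7 227.7] [240.6 259. ]
212 ..................................######...############################....
214 ..................................#####.....#############################..
216 ..................................####......##############################.
218 ..................................#########.....#########################..
220 .................................############.....######################...
222 .................................############....#####################.....
224 .................................###########.....#####################.....
226 .................................##########......####################......
228 .................................#########.......############..............
230 ..................................########.......###.......................
232 ...........................................................................
234 ............
[... 403 characters left out ...]
.....##.....................................................
246 ..........############.....................................................
248 ..........#############....................................................
250 ............#########......................................................
252 .........................##................................................
254 ........#####...........##.................................................
256 ##....##########........##...........###...................................
258 ####....##########.....####............###.................................
260 #######...##########...#######.......#######...............................
```

Request:
move_arm(
  targets=[
    [[0,3,1,25,0,0,0],[0,5,1,50,0,0,0],[0,7,1,75,0,0,0],[0,8.5,1,95,0,0,0],[0,8.5,1,95,0,0,0],[0,8.5,1,95,0,0,0]],
  ],
)

```text
clock: 25.78
tool_pos: [0.4461, 0.0361, 0.0182]
eef_rot: [0.019, 0.999, -0.001, 0.047]
contact_force: [-5.7, -4.9, 40.4]
opening: 0.003
finger_force: 20.4
```

Request:
move_arm(
  targets=[
    [[0,0.2,0,2.5,0,0,0],[0,0.5,0,5,0,0,0],[0,0.5,0,5,0,0,0]],
  ],
)

```text
clock: 26.15
tool_pos: [0.4463, 0.0361, 0.0172]
eef_rot: [0.018, 0.999, -0.002, 0.049]
contact_force: [-13.4, -10.2, 91.6]
opening: 0.007
finger_force: 46.1
```

```bash
python3 - <<'E'
from chk import *
delta(*K(KL,.0));print(r.get_state()["contact_force"])
E
```

```text
shift [ 1.  -0.6  8. ] turn [-0.14  0.66  0.26] clk 26.15 q [ 0.28  0.96 -0.82  2.3   1.63  0.68 -0.32]
[-13.36664812 -10.18672419  91.55611826]
```

The key is hard down; the tips reach lower than estimated when shut. Lift off.

Request:
move_arm(
  targets=[
    [[0,-1,0,-15,0,0,0],[0,-3,0,-40,0,0,0],[0,-3,0,-40,0,0,0],[0,-3,0,-40,0,0,0]],
  ],
)

```text
clock: 26.65
tool_pos: [0.4453, 0.036, 0.0497]
eef_rot: [0.021, 0.999, -0.001, 0.044]
contact_force: [-0.8, 0.1, 0.2]
opening: 0.007
finger_force: 0.0
```

```bash
python3 - <<'E'
from chk import *
delta(*K(KS,.04));print(r.get_state()["contact_force"].round(1),r.get_state()["tool_pos"])
T=r.snapshot("top")[:,:,::-1]
for y in range(184,200,2): print(y,"".join("#" if max(k)<48 else "o" if int(k[2])-int(k[0])>14 else "." for k in T[y,205:300]))
E
```

```text
shift [-16.6 -72.4   2. ] turn [-0.01  0.07 -0.07] clk 26.65 q [ 0.29  0.87 -0.82  2.29  1.47  0.63 -0.18]
[-0.8  0.1  0.2] [0.44530138 0.0360037  0.04965148]
184 ...............................................................................................
186 ...............................................................................................
188 .............###################ooo..##############.o....o############.........................
190 .............###################ooo..##############ooo.....#########.oo........................
192 ...............################ooo.....##########oooo......oo######ooo.........................
194 ..............o###############ooo......oo#####.oooo.........oooooooo...........................
196 ..................#########ooooo...........oooooo..............................................
198 ...................oooooooooo..................................................................
```

Request:
move_arm(
  targets=[
    [[0,-8,-36,0,0,0,0],[0,-15.5,-72.5,0,0,0,0],[0,-15.5,-72.5,0,0,0,0],[0,-15.5,-72.5,0,0,0,0],[0,-14.5,-72.5,12,0,0,0],[0,-13.5,-72.5,22,0,0,0],[0,-13.5,-72.5,25,0,0,0],[0,-13.5,-72.5,25,0,0,0]],
  ],
)

```text
clock: 27.7
tool_pos: [0.4578, -0.0357, 0.0261]
eef_rot: [0.02, 0.999, -0.0, 0.044]
contact_force: [-0.0, -0.5, -1.0]
opening: 0.005
finger_force: 0.0
```

```bash
python3 - <<'E'
from chk import *
delta(*K(KS,.0))
E
```

```text
shift [ 0.2 -1.4 17. ] turn [0.07 0.03 0.04] clk 27.7 q [ 0.43  0.92 -0.77  2.26  1.54  0.59 -0.04]
```

Request:
move_arm(
  targets=[
    [[0,0.2,-1,3,0,0,0],[0,0.4,-1,6,0,0,0],[0,0.5,-1,8,0,0,0],[0,0.5,-1,8,0,0,0]],
  ],
)

```text
clock: 28.2
tool_pos: [0.4583, -0.0368, 0.0189]
eef_rot: [0.02, 0.999, -0.0, 0.045]
contact_force: [-0.2, 1.2, 9.6]
opening: 0.006
finger_force: 4.9
```

Request:
move_arm(
  targets=[
    [[0,0,0,1,0,0,0],[0,0,0,1,0,0,0]],
  ],
)

```text
clock: 28.45
tool_pos: [0.4583, -0.0368, 0.0186]
eef_rot: [0.019, 0.999, -0.0, 0.045]
contact_force: [-3.2, 0.7, 18.4]
opening: 0.006
finger_force: 9.6
```

Request:
move_arm(
  targets=[
    [[0,-1,0,-12,0,0,0],[0,-3,0,-35,0,0,0],[0,-10,0,-70,0,0,0],[0,-12,0,-100,0,0,0],[0,-12,0,-100,0,0,0],[0,-12,0,-100,0,0,0],[0,-12,0,-100,0,0,0]],
  ],
)

```text
clock: 29.32
tool_pos: [0.4604, -0.0382, 0.1168]
eef_rot: [0.02, 0.999, -0.001, 0.043]
contact_force: [0.3, -0.6, -0.1]
opening: 0.001
finger_force: 0.0
```

```bash
python3 - <<'E'
import see
from chk import *
print(r.get_state()["contact_force"].round(1),r.get_state()["tool_pos"].round(3))
T=r.snapshot("top")[:,:,::-1]
for y in range(186,200,2): print(y,"".join("#" if max(k)<48 else "o" if int(k[2])-int(k[0])>14 else "." for k in T[y,205:300]))
E
```

```text
228 .............................................................
231 .............................................................
234 .............................................................
237 .............................................................
240 .............................................................
243 .............................................................
246 .............##..............................................
249 .............############....................................
252 .............###########.....................................
255 .............########........................................
258 .............########........................................
261 .............#########.......................................
264 ..............######################.........................
267 ...................##############............................
270 ....................###########..............................
273 ....................###########..............................
276 ....................###########.........
[... 589 characters left out ...]

186 ...............................................................................................
188 .............###################ooo.################o.....############o........................
190 .............##################oooooo.#############oo.....###########oo........................
192 ..............#################ooo....############oo.......o.#####.ooo.........................
194 ...............###############oooo.....o.###..ooooo.........oooooooo...........................
196 ................o.#########oooo...........o.ooooo..............................................
198 ...................oooooooooo..................................................................
```

The small key met its hard stop (18 N) at the same height as the large one. The row is intact and the arm is clear, so I hand in.

```bash
python3 -c "
from plant import r
print(r.finish_job())"
```

```text
the job is handed in; nothing more can be done
None
```

The job is handed in after about 29 s of the 61 s: the wide and narrow jars stand left and right of the middle jar, in line to about 3 mm with gaps of roughly 4–10 mm. Both keys were pressed to their stops, large then small, and let up; the large-key press overshot to about 92 N at the wrist (limit 120 N), and no verdict was returned.

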